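Flip a flanged hub into the positioner fork

TASK

Take the steel hub off the yellow sloping rack, lay it on its side in the V-block and let go of it there. Then regrip it from the other end and hang it upside down in the yellow tilted fork: flange on top and flat on the prongs, stem slid in from the open end and fully home against the closed end of the slot. Do not let the hub drop onto the table, and do not disturb the tools and parts lying around.

Things in the scene. Friction and masses are not known exactly. Their poses are not given: they have to be found in the camera images.
- hub: bright steel flanged hub standing stem-up on the yellow sloping rack, about 0.5 kg, round about its own z axis: flange 64 mm diameter and 18 mm thick, then a plain stem 28 mm diameter and 110 mm long, then an end cap 44 mm diameter and 12 mm thick; 140 mm in all. Origin at the centre of the flange's flat outer face; +z runs along the stem to the cap; centre of mass near z = 43 mm.
- hub_cap (a point): centre of the outer face of the hub's end cap, 140 mm along the hub's +z from its origin
- infeed: yellow rack fixed to the table (top at height 0) with a flat seat 100 x 100 mm sloping 0.35 rad down towards its own +x; a steel lip 11 mm above the seat stops the flange on the low side. Origin on the table under the seat's centre, seat's centre 50 mm above it, where the hub's flange centre stands; the hub leans 0.35 rad towards the rack's +x
- vblock: V-block 36 mm long (along its own x) on a green pedestal fixed to the table; 90 degree groove along its own x. Origin on the table under the middle of the groove. The block with its groove is 54 mm wide at the top, its top edges 100 mm above the table; base plate 90 x 110 x 12 mm. The hub balances with the groove under the stem from about 29 to 65 mm from the flange's outer face
- vblock_axis (a point): middle of the axis that a 28 mm stem lying in the groove has: 100 mm above the table, over the V-block's origin
- positioner: blue positioner fixed to the table carrying the fork on the -x side of its column: column 50 mm square standing 60 to 110 mm along its own +x from its origin, with a tilting barrel (60 mm diameter, 84 mm long along y) 150 mm up at x = 85 mm; open space under the prongs. Origin on the table directly under the fork's origin.
- fork: yellow fork, 14 mm thick, 52 mm wide, slot 32 mm wide, sloping 0.35 rad down towards its own +x. Origin on the prongs' top face, mid-slot, 185 mm above the table, 14 mm short of the slot's flat closed end (x = +14 mm): the axis of a stem fully home passes there. z is square to the top face, upwards. Slot open at the high -x end (prong tips at x = -60 mm); the hub's cap cannot pass it
- spare_a: spare aluminium hub of the same shape standing on the table, flange down, to be left alone; origin at the centre of its underside
- spare_b: another spare aluminium hub, standing likewise, to be left alone
- collar: loose steel ring 90 mm wide, 30 mm high, to be left alone
- spray: red can 60 mm wide, 170 mm tall, to be left alone
- hammer: hammer lying on the table, to be left alone
- brush: brush lying on the table, to be left alone
- wrench: wrench lying on the table, to be left alone
Things that resemble listed ones, but are neither listed nor needed, are in the scene too. What is shaped like the hub but blue or turquoise is not meant.

How it is judged:
By the outcome, as a careful person would: the job done as asked, in the order asked, and still so for the second after the job is handed in, with the robot touching nothing.
It also fails if it takes over 62 s, if anything falls off the work surface, if the arm or the gripper's body presses on something with over 40 N, if the wrist force passes 120 N, or if a joint passes its speed limit or range.

ROBOT

A 6-joint arm with a two-finger parallel gripper is mounted at the origin on the work surface. World frame = base frame: x ahead of the robot, y to its left, z up, the work surface at z = 0. Lengths are in mm, angles in rad, forces in N, time in s.
With the tool pointing down it reaches from about 325 to 775 mm from the base axis. Payload 5.5 kg.
Tool frame: the origin (TCP) lies at the very end of the fingers, on their centre line; the grasp point (between the pads) lies 19 mm behind it; z points along the fingers, y is the line along which they close (so a half turn about z gives the same grasp; the last joint's range is limited). The gripper opens to 88 mm and grips with 3 to 60 N. Pads are 20 mm wide; open, the fingers measure 115 mm over their backs; the gripper's body (75 mm by 178 mm) begins 61 mm behind the grasp point.
Start: joints at [1.053, 0.091, 1.231, -0, 1.82, -0.057], TCP at [266.805, 537.43, 222.631] pointing down, gripper open.
Joint ranges: [-2.87, 2.87], [-0.86, 2.18], [0.17, 2.46], [-1.51, 4.65], [0.06, 2.69], [-2.65, 2.65]. Speed limits (rad/s): [2.57, 2.57, 3.01, 3.14, 3.14, 3.14].

INTERFACE

Orientations are given as a unit quaternion [w, x, y, z].
In Python, from cell import sense, optics, finish_job gives the robot as it stands. The module is installed in compiled form; this text tells all that it offers.
- The arm moves only by the shell command python3 -m inch 'ROWS'. ROWS is JSON, a list of rows, each an object of numbers: "dx", "dy", "dz": the shift along the tool's x, y, z scaled (see below); "ax", "ay", "az": the turn, a rotation vector about the tool's x, y, z scaled (see below); "gripper": the gripper command: -1 is shut, 1 is fully open, values between are in proportion. A call has 1 to 5 rows; each row is the pose to reach, as a shift and turn from the pose commanded when the call began, along the tool's axes at that moment, turning the shorter way round; what a row does not reach only later rows make up. The controller multiplies each number of a shift by 0.2 m and each number of a turn by pi rad. A row lasts 1/12 s, in which the tool goes at most 41.7 mm and 7.16 degrees, less where a joint would pass 70% of its speed; a pose out of reach is approached as far as the arm can. A call with a number of a shift or a turn outside -1 to 1 is refused whole. A call with a gripper value outside its range is refused whole. The fingers move at their own pace and stop on an object; the grip force is fixed at half the most. Time passes only in rows, so rows that repeat a pose let the fingers close. It gives the time, the measured TCP pose, the force, the opening and the grip force at its end, in the units of the state.
- sense(): the state, without advancing time (a new reading comes with each control period).
- optics.grab_frame(name): name is "scene" or "top"; returns a dict with "pixels" (384x512x3 uint8, blue, green, red), "fx", "fy", "cx", "cy" (pixels), "world_to_cam" (4x4, takes a point from world to camera coordinates). Camera axes: x right, y up, looking along -z (the intrinsics and any distortion apply to the point x, -y, -z); pixel columns grow to the right and rows downward; lengths in mm; the calibration is good to about 2 mm. A picture is of the moment at which its call begins. There is no depth.
- finish_job(): hands the job in; it is judged then, once.
The state is a dict: "time_s": time; "q": joint angles; "joint_vel": joint speeds; "tau": joint torques, N m; "tcp_pos": TCP position; "ee_rot": TCP orientation; "ft_force": force on the tool from outside, world axes, zero at the start; "moment": the same for the moment, N m; "gripper_width": finger opening in mm; "finger_force": force on a finger pad.
Only numpy, scipy, OpenCV 4.12 (cv2) and the standard library are available. Lean on these libraries where they do the work, as an engineer would, in place of code of your own. Each camera call takes 0.05 s, during which the arm holds its last target. There are 200 camera calls.

## Working session

There is one attempt and no reset: what is moved stays moved. The work goes in short steps, Python scripts to look and compute and a shell command to move; the robot and the scene stay as the last step left them, time stands still between calls to the robot, and variables do not carry over. Pictures are saved under pics/ and viewed, at most 10 in all, crops included, and the job is handed in when it is done.

```bash
mkdir -p pics; python3 - <<'E'
from cell import sense, optics
import cv2, pickle
s=sense(); print({k:(v if not hasattr(v,'tolist') else v.tolist()) for k,v in s.items()})
for n in("scene","top"):
    f=optics.grab_frame(n); pickle.dump(f,open(f'{n}.pkl','wb')); cv2.imwrite(f'pics/{n}0.png',f['pixels'])
    print(n,[k for k in f],f['fx'],f['fy'],f['cx'],f['cy'],f['world_to_cam'])
E
```

```text
{'time_s': 0.0, 'q': [1.0533250037176178, 0.09184374060746783, 1.2318538550173759, -4.316062360838843e-05, 1.819819137086479, -0.05669664408834692], 'joint_vel': [0.0011549304863895842, 0.00041102529524046996, 0.00027041216952743065, -0.0007685104791395507, 0.0009254925017555875, -0.0009394961424809199], 'tau': [-0.0008462940240860917, -44.64566946029663, -40.645201206207275, 0.06976077100262046, 0.029219958814792335, -9.779344736671192e-05], 'tcp_pos': [266.65033476032, 537.1588558089896, 221.53403447401348], 'ee_rot': [-0.0002523443839823857, 0.22835969864606, 0.973576356572413, -0.0009285902100399775], 'ft_force': [0.2561300058750463, 0.1349490198311989, 0.877654569204374], 'moment': [-0.0003271186393586921, -0.02550339666465711, 0.040275915050016195], 'finger_force': 0.0, 'gripper_width': 87.92067789165324}
scene ['pixels', 'fx', 'fy', 'cx', 'cy', 'world_to_cam'] 470.3558106653988 470.3558106653988 245.3078825908091 199.2799091351927 [[ 7.18587041e-01  6.95299908e-01  1.38095037e-02 -3.63309703e+02]
 [-6.04295936e-01  6.14461301e-01  5.07211723e-01  2.35108978e+02]
 [ 3.44178859e-01 -3.72820798e-01  8.61710837e-01 -2.00218679e+03]
 [ 0.00000000e+00  0.00000000e+00  0.00000000e+00  1.00000000e+00]]
top ['pixels', 'fx', 'fy', 'cx', 'cy', 'world_to_cam'] 401.33011122559736 401.33011122559736 253.97084622736696 193.21078098363262 [[-2.28909952e-02 -9.99736114e-01  1.92497636e-03  3.66779749e+01]
 [ 9.79968719e-01 -2.20572766e-02  1.97926216e-01 -5.14458642e+02]
 [-1.97831526e-01  6.41714467e-03  9.80215031e-01 -1.12965237e+03]
 [ 0.00000000e+00  0.00000000e+00  0.00000000e+00  1.00000000e+00]]
```

View pics/scene0.png

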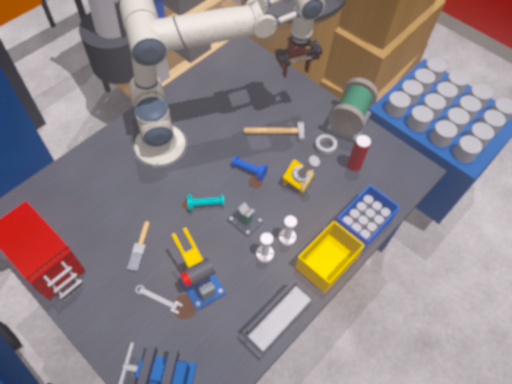

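View pics/top0.png

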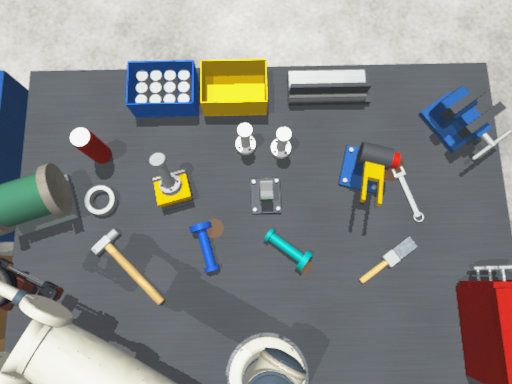

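The scene view shows the hub on the yellow rack at about (302,172), the V-block at (245,215), the fork at (188,248) and the spares at (265,245) and (289,228). In the top view these are the rack with hub at (170,182), V-block (266,193), fork (373,178) and spares (245,138) and (281,142). Hub candidates in the top view are the steel one on the rack (170,182), spares standing on the table (245,138) and (281,142), blue (205,247), and turquoise (288,250). Only the one on the rack fits. I'll confirm it with an enlarged crop.

```bash
python3 - <<'E'
import cv2,pickle,numpy as np
t=pickle.load(open('top.pkl','rb'))['pixels'];s=pickle.load(open('scene.pkl','rb'))['pixels']
def c(im,x,y,w=66,h=50): return cv2.resize(im[y-h//2:y+h//2,x-w//2:x+w//2],(264*1,200),interpolation=cv2.INTER_CUBIC)
A=np.vstack([np.hstack([c(t,168,180),c(t,266,195),c(t,373,175)]),np.hstack([c(s,302,172),c(s,245,215),c(s,192,260,92,70)])])
cv2.imwrite('pics/crops.png',A)
E
```

```text
(no output)
```

View pics/crops.png

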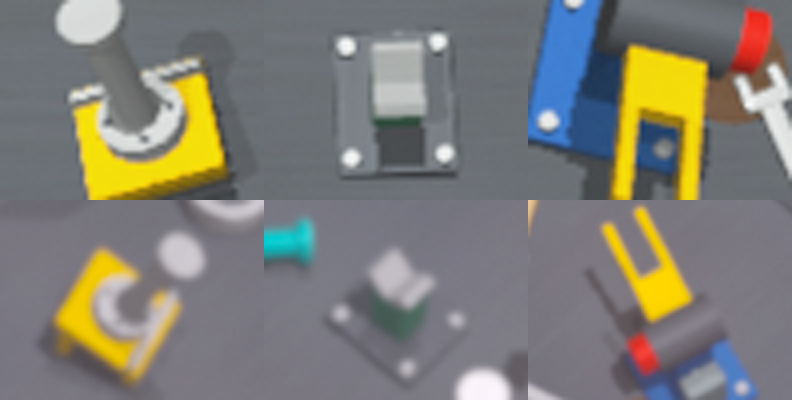

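The crops confirm the choice: the steel hub with its dark stem leans away from the robot (up in the top view) on the yellow rack. The V-block groove runs left-right, so along world y. The fork's open end points to the robot. Next I measure all three.

```bash
cat > h.py <<'E'
import numpy as np,cv2,pickle
from scipy.spatial.transform import Rotation as R
def load(n): return pickle.load(open(n+'.pkl','rb'))
def proj(f,P):
    c=(f['world_to_cam']@np.r_[P,1])[:3]; return np.array([f['cx']+f['fx']*c[0]/-c[2], f['cy']-f['fy']*c[1]/-c[2]])
def ray(f,u):
    M=f['world_to_cam'];d=np.array([(u[0]-f['cx'])/f['fx'],-(u[1]-f['cy'])/f['fy'],-1]);Rm=M[:3,:3]
    return -Rm.T@M[:3,3], Rm.T@d/np.linalg.norm(d)
def plane(f,u,p0,n):
    o,d=ray(f,u); return o+d*((np.asarray(p0)-o)@n)/(d@n)
def onz(f,u,z): return plane(f,u,[0,0,z],np.array([0,0,1.]))
def tri(f,u,g,v):
    o,d=ray(f,u);p,e=ray(g,v); s=np.linalg.lstsq(np.c_[d,-e],p-o,rcond=None)[0]
    a,b=o+d*s[0],p+e*s[1]; return (a+b)/2,np.linalg.norm(a-b)
E
python3 - <<'E'
from h import *
K=4
for n,rois in (('top',dict(rack=(140,160,200,215),fork=(345,140,405,210))),('scene',dict(rack=(275,150,330,200),fork=(165,220,220,275)))):
    f=load(n);im=f['pixels']
    for k,(a,b,c,d) in rois.items():
        s=cv2.resize(im[b:d,a:c],None,fx=K,fy=K,interpolation=cv2.INTER_CUBIC);h=cv2.cvtColor(s,cv2.COLOR_BGR2HSV)
        m=cv2.inRange(h,(18,130,110),(35,255,255));cs=cv2.findContours(m,0,2)[0];q=max(cs,key=cv2.contourArea)
        P=cv2.approxPolyDP(q,5,True)[:,0]/K+[a-.375,b-.375];print(n,k,np.round(P,1).tolist())
# cap discs / flange / vblock screws: bright pixels
for n,(a,b,c,d) in (('top',(140,145,200,215)),('scene',(290,148,330,200)),('top',(240,170,290,220)),('scene',(222,195,268,240))):
    im=load(n)['pixels'];s=cv2.resize(im[b:d,a:c],None,fx=K,fy=K,interpolation=cv2.INTER_CUBIC)
    h=cv2.cvtColor(s,cv2.COLOR_BGR2HSV)
    m=cv2.inRange(h,(0,0,150),(180,60,255))
    N,l,st,ce=cv2.connectedComponentsWithStats(m)
    for i in range(1,N):
        if st[i,4]>30: print(n,'bright',(st[i,:4]/K+[a,b,0,0]).round(1).tolist(),st[i,4]/K/K,(ce[i]/K+[a-.375,b-.375]).round(2).tolist())
E
```

```text
top rack [[185.6, 173.1], [177.6, 175.1], [180.4, 179.4], [181.1, 186.1], [179.1, 190.6], [174.1, 194.4], [164.1, 194.4], [158.6, 187.1], [159.1, 180.4], [153.1, 182.4], [157.6, 205.6], [164.9, 205.9], [190.9, 197.6]]
top fork [[365.1, 160.9], [359.6, 200.9], [363.1, 201.9], [365.1, 199.6], [367.1, 179.9], [375.9, 180.9], [377.9, 182.4], [375.9, 204.6], [379.1, 205.6], [381.6, 201.9], [384.4, 165.6]]
scene rack [[293.1, 159.4], [282.1, 177.1], [284.1, 184.1], [287.6, 182.1], [299.4, 189.6], [302.4, 182.4], [295.1, 180.6], [291.9, 176.6], [291.1, 171.9], [294.9, 165.9], [301.9, 164.6]]
scene fork [[184.1, 227.4], [183.1, 230.9], [191.1, 245.1], [190.6, 248.9], [184.4, 251.4], [174.9, 233.6], [172.1, 233.4], [171.6, 235.4], [186.6, 265.9], [189.6, 266.9], [202.4, 258.9], [186.6, 228.6]]
top bright [148.8, 152.2, 16.8, 13.8] 179.0 [156.62, 158.65]
top bright [159.5, 169.5, 25.2, 23.5] 203.1875 [171.82, 182.77]
top bright [152.2, 176.0, 9.0, 4.8] 26.1875 [156.18, 177.73]
scene bright [318.5, 148.0, 11.5, 4.8] 39.875 [324.84, 149.44]
scene bright [308.5, 154.8, 12.0, 12.2] 111.9375 [314.04, 160.37]
scene bright [292.5, 166.5, 22.0, 22.0] 163.9375 [300.89, 175.13]
top bright [274.0, 178.0, 5.0, 4.8] 19.5625 [275.97, 179.85]
top bright [251.0, 179.0, 5.2, 5.0] 21.3125 [253.13, 180.95]
top bright [259.5, 179.8, 14.2, 19.0] 237.625 [266.14, 188.91]
top bright [275.5, 205.5, 5.2, 5.2] 21.1875 [277.69, 207.71]
top bright [252.2, 206.8, 5.5, 5.5] 22.0625 [254.38, 208.92]
scene bright [238.2, 202.0, 16.8, 14.8] 142.75 [245.61, 209.13]
scene bright [229.2, 216.2, 4.2, 4.2] 14.3125 [230.85, 217.89]
scene bright [257.8, 217.8, 4.8, 4.2] 15.1875 [259.67, 219.4]
scene bright [245.8, 230.0, 4.2, 4.2] 13.625 [247.46, 231.51]
scene bright [259.2, 231.5, 8.8, 8.5] 65.125 [263.54, 235.65]
```

```bash
python3 - <<'E'
from h import *
t,s=load('top'),load('scene')
for f in(t,s): print('cam',(-f['world_to_cam'][:3,:3].T@f['world_to_cam'][:3,3]).round())
cap,e=tri(t,(156.62,158.65),s,(314.04,160.37));print('cap',cap.round(1),e)
v,e=tri(t,(266.14,188.91),s,(245.61,209.13));print('vtop',v.round(1),e)
scr=[onz(t,u,14) for u in((275.97,179.85),(253.13,180.95),(254.38,208.92),(277.69,207.71))];print('screws top',np.round(scr,1).tolist(),np.mean(scr,0).round(1))
ss=[onz(s,u,14) for u in((230.85,217.89),(259.67,219.4),(247.46,231.51))];print('screws scene',np.round(ss,1).tolist())
for nm,uv in dict(Lt=((359.6,200.9),(171.6,234.4)),Rt=((380,205.6),(184.1,227.4)),).items(): pass
for a in((359.6,200.9),(363.1,201.9),(376,204.6),(379.1,205.6),(367.1,179.9),(377.9,182.4),(365.1,160.9),(384.4,165.6)):
    print('fork top',a,[onz(t,a,z).round(1)[:2].tolist() for z in(180,206)])
for a in((184.1,227.4),(186.6,228.6),(183.1,230.9),(172,233.4),(174.9,233.6),(171.6,235.4),(191.1,245.1),(184.4,251.4),(190.6,248.9)):
    print('fork sc',a,[onz(s,a,z).round(1)[:2].tolist() for z in(180,206)])
C=cap-140*np.array([np.sin(.35),0,np.cos(.35)]);print('C guess',C)
for a,n in(((153.1,182.4),1),((157.6,205.6),0),((185.6,173.1),1),((190.9,197.6),0)):print('rack',onz(t,a,50+(-17 if n else 17)).round(1))
h=t['pixels'];
for y in(176,186,190,194,198): print(y,[tuple(int(q) for q in h[y,x]) for x in range(357,388)][::1])
E
```

```text
cam [ 282.   33. 1209.]
cam [1092. -638. 1611.]
cap [587.4 281.  182. ] 2.6883064426526
vtop [517.4 -10.6  94.3] 2.601474997383854
screws top [[562.9, -43.5, 14.0], [561.0, 26.4, 14.0], [474.4, 24.6, 14.0], [476.5, -45.8, 14.0]] [518.7  -9.5  14. ]
screws scene [[472.5, -46.1, 14.0], [556.2, 26.9, 14.0], [558.7, -43.4, 14.0]]
fork top (359.6, 200.9) [[462.6, -249.0], [458.0, -241.9]]
fork top (363.1, 201.9) [[459.7, -257.9], [455.2, -250.6]]
fork top (376, 204.6) [[451.8, -291.0], [447.5, -282.8]]
fork top (379.1, 205.6) [[449.0, -298.8], [444.8, -290.5]]
fork top (367.1, 179.9) [[518.3, -273.0], [512.3, -265.3]]
fork top (377.9, 182.4) [[510.9, -300.9], [505.1, -292.5]]
fork top (365.1, 160.9) [[570.2, -271.8], [562.9, -264.1]]
fork top (384.4, 165.6) [[556.2, -322.0], [549.2, -313.0]]
fork sc (184.1, 227.4) [[449.3, -245.1], [461.0, -252.2]]
fork sc (186.6, 228.6) [[458.8, -242.2], [470.3, -249.4]]
fork sc (183.1, 230.9) [[456.8, -256.4], [468.3, -263.3]]
fork sc (172, 233.4) [[437.1, -288.9], [449.0, -295.3]]
fork sc (174.9, 233.6) [[444.6, -282.6], [456.4, -289.1]]
fork sc (171.6
[... 2088 characters left out ...]
 69, 66), (63, 62, 59), (53, 78, 86), (28, 94, 114), (10, 179, 220), (10, 218, 243), (10, 218, 243), (10, 218, 243), (53, 166, 206), (84, 80, 78), (104, 99, 96), (115, 110, 105), (115, 111, 106), (115, 111, 107)]
198 [(76, 74, 71), (76, 73, 71), (70, 77, 78), (46, 97, 115), (10, 153, 192), (10, 202, 235), (10, 215, 242), (10, 216, 242), (47, 173, 214), (73, 89, 93), (75, 74, 70), (75, 74, 70), (76, 75, 71), (76, 74, 71), (99, 96, 92), (115, 111, 106), (116, 111, 106), (108, 104, 99), (103, 99, 95), (77, 103, 114), (26, 124, 153), (10, 188, 228), (10, 219, 243), (10, 219, 243), (25, 209, 237), (92, 158, 184), (115, 109, 105), (114, 110, 106), (115, 110, 107), (114, 110, 106), (115, 110, 106)]
```

```bash
cat >> h.py <<'E'
from math import sin,cos,pi
S=.35
def axis(ps,th): return np.array([sin(th)*cos(ps),sin(th)*sin(ps),cos(th)])
def toolR(ps,phi,ysign):   # forward yaw ps, phi from up, tool y = left(+1)/right(-1)
    z=axis(ps,phi); y=ysign*np.array([-sin(ps),cos(ps),0]); return R.from_matrix(np.c_[np.cross(y,z),y,z])
def cur():
    from cell import sense
    s=sense();q=s['ee_rot'];return s,np.array(s['tcp_pos']),R.from_quat([q[1],q[2],q[3],q[0]])
def plan(wps,P=None,R0=None):
    """wps: list of (P,R); prints rows relative to previous pose, split to <=200mm/35deg per call"""
    if P is None: _,P,R0=cur()
    for P1,R1 in wps:
        w=(R0.inv()*R1).as_rotvec();n=max(1,int(np.ceil(max(np.linalg.norm(P1-P)/195,np.degrees(np.linalg.norm(w))/35-.01))))
        for i in range(n):
            d=R0.inv().apply(P1-P)/n
            Ri=R0*R.from_rotvec(w*i/n); d=Ri.inv().apply((P1-P)/n)/200; a=w/n/pi
            rows=int(np.ceil(max(np.linalg.norm(P1-P)/n/41.7,np.degrees(np.linalg.norm(w))/n/7.16)+.3))
            print(f'  rows{min(rows,5)} "dx":%.3f,"dy":%.3f,"dz":%.3f,"ax":%.3f,"ay":%.3f,"az":%.3f'%(*d,*a))
        print('  -- at',P1.round(1)); P,R0=P1,R1
E
python3 - <<'E'
from h import *
from scipy.optimize import least_squares
t,s=load('top'),load('scene'); ps=.265
C=np.array([587.4,281,182])-140*axis(ps,S);print('C',C.round(1),'flange proj',proj(t,C+18*axis(ps,S)),proj(s,C+18*axis(ps,S)))
def fk(p):
    x,y,w=p;n=axis(w,S);ex=np.array([cos(S)*cos(w),cos(S)*sin(w),-sin(S)]);ey=np.array([-sin(w),cos(w),0]);return np.array([x,y,185]),ex,ey,n
obs=[((366.3,186),16),((366.1,190),16),((365.8,194),16),((365.3,198),16),((382.55,186),-26),((382.35,190),-26),((382.1,194),-26),((381.9,198),-26)]
def res(p):
    o,ex,ey,n=fk(p);r=[(plane(t,u,o,n)-o)@ey-v for u,v in obs]
    return r+[p[0]-505]
r=least_squares(res,[505,-275,-.1]);print('fork',r.x.round(3),np.round(r.fun,1))
o,ex,ey,n=fk(r.x)
for u in((367.5,179),(378,181),(359.6,200.9),(379.1,205.6)): q=plane(t,u,o,n)-o;print(u,(q@ex).round(1),(q@ey).round(1))
h=t['pixels']
for x in(371,374): print(x,[(y,*[int(q) for q in h[y,x]][1:]) for y in range(174,186)])
for x in(361,363,379,380): print(x,[(y,*[int(q) for q in h[y,x]][1:]) for y in range(196,210)])
# approach to rack
Rt=toolR(ps,np.radians(130),1);G=C+82*axis(ps,S);T=G+19*Rt.as_matrix()[:,2]
print('T',T); plan([(T-130*Rt.as_matrix()[:,2],Rt),(T-30*Rt.as_matrix()[:,2],Rt),(T,Rt)])
E
```

```text
C [541.1 268.4  50.5] flange proj [169.70161817 183.26611965] [300.65784482 172.7642273 ]
fork [ 5.05006e+02 -2.85232e+02 -2.53000e-01] [ 0.3 -0.1 -0.1  0.3 -0.  -0.1 -0.1 -0.1  0. ]
(367.5, 179) 13.1 14.7
(378, 181) 14.2 -13.3
(359.6, 200.9) -59.9 30.1
(379.1, 205.6) -60.6 -20.2
371 [(174, 220, 243), (175, 219, 243), (176, 216, 242), (177, 182, 223), (178, 125, 155), (179, 124, 154), (180, 109, 128), (181, 74, 53), (182, 68, 38), (183, 68, 38), (184, 67, 38), (185, 75, 53)]
374 [(174, 220, 244), (175, 220, 244), (176, 220, 244), (177, 212, 240), (178, 165, 206), (179, 122, 152), (180, 120, 146), (181, 100, 110), (182, 68, 39), (183, 68, 39), (184, 84, 69), (185, 114, 109)]
361 [(196, 148, 185), (197, 162, 203), (198, 153, 192), (199, 129, 161), (200, 123, 154), (201, 119, 147), (202, 86, 100), (203, 61, 58), (204, 64, 61), (205, 70, 67), (206, 75, 72), (207, 76, 71), (208, 75, 72), (209, 87, 83)]
363 [(196, 219, 243), (197, 219, 243), (198, 215, 242), (199, 181, 223), (200, 124, 155), (201, 120, 148), (202, 92, 108), (203, 62, 60), (204, 64, 61), (205, 70, 68), (206, 74, 71), (207, 
[... 259 characters left out ...]
109), (209, 113, 109)]
380 [(196, 219, 243), (197, 220, 244), (198, 219, 243), (199, 218, 243), (200, 219, 243), (201, 219, 243), (202, 216, 243), (203, 192, 231), (204, 121, 147), (205, 120, 134), (206, 115, 116), (207, 113, 108), (208, 112, 107), (209, 113, 109)]
T [582.25294125 279.60317805 115.30341807]
  rows5 "dx":-0.807,"dy":-0.391,"dz":0.058,"ax":-0.051,"ay":-0.133,"az":-0.108
  rows5 "dx":-0.556,"dy":-0.654,"dz":0.264,"ax":-0.051,"ay":-0.133,"az":-0.108
  -- at [486.1 253.5 198.9]
  rows3 "dx":0.000,"dy":0.000,"dz":0.500,"ax":0.000,"ay":0.000,"az":0.000
  -- at [560.1 273.6 134.6]
  rows2 "dx":-0.000,"dy":-0.000,"dz":0.150,"ax":0.000,"ay":0.000,"az":0.000
  -- at [582.3 279.6 115.3]
```

```bash
python3 -m inch '[{"dx":-0.807,"dy":-0.391,"dz":0.058,"ax":-0.051,"ay":-0.133,"az":-0.108,"gripper":1},{"dx":-0.807,"dy":-0.391,"dz":0.058,"ax":-0.051,"ay":-0.133,"az":-0.108,"gripper":1},{"dx":-0.807,"dy":-0.391,"dz":0.058,"ax":-0.051,"ay":-0.133,"az":-0.108,"gripper":1},{"dx":-0.807,"dy":-0.391,"dz":0.058,"ax":-0.051,"ay":-0.133,"az":-0.108,"gripper":1},{"dx":-0.807,"dy":-0.391,"dz":0.058,"ax":-0.051,"ay":-0.133,"az":-0.108,"gripper":1}]'
python3 -m inch '[{"dx":-0.556,"dy":-0.654,"dz":0.264,"ax":-0.051,"ay":-0.133,"az":-0.108,"gripper":1},{"dx":-0.556,"dy":-0.654,"dz":0.264,"ax":-0.051,"ay":-0.133,"az":-0.108,"gripper":1},{"dx":-0.556,"dy":-0.654,"dz":0.264,"ax":-0.051,"ay":-0.133,"az":-0.108,"gripper":1},{"dx":-0.556,"dy":-0.654,"dz":0.264,"ax":-0.051,"ay":-0.133,"az":-0.108,"gripper":1},{"dx":-0.556,"dy":-0.654,"dz":0.264,"ax":-0.051,"ay":-0.133,"az":-0.108,"gripper":1}]'
python3 - <<'E'
from h import *
s,P,R0=cur();print(np.round(s['q'],2));ps=.265;C=np.array([541.1,268.4,50.5])
Rt=toolR(ps,np.radians(130),1);z=Rt.as_matrix()[:,2];T=C+82*axis(ps,S)+19*z
plan([(T-100*z,Rt),(T-30*z,Rt),(T,Rt)])
E
```

```text
time_s: 0.52
tcp_pos: [377.8, 391.8, 209.4]
ee_rot: [0.221, 0.055, 0.973, 0.028]
ft_force: [-0.5, -1.2, 0.6]
gripper_width: 87.9
finger_force: 0.0
time_s: 0.93
tcp_pos: [487.1, 251.0, 197.6]
ee_rot: [0.422, -0.121, 0.897, 0.056]
ft_force: [0.2, 0.3, -1.0]
gripper_width: 87.7
finger_force: 0.0
[ 0.55 -0.84  2.22 -0.28  0.93 -1.22]
  rows1 "dx":-0.003,"dy":0.013,"dz":0.145,"ax":0.000,"ay":0.002,"az":0.001
  -- at [508.4 259.5 179.6]
  rows2 "dx":0.000,"dy":0.000,"dz":0.350,"ax":0.000,"ay":0.000,"az":0.000
  -- at [560.1 273.6 134.6]
  rows2 "dx":-0.000,"dy":-0.000,"dz":0.150,"ax":0.000,"ay":0.000,"az":0.000
  -- at [582.3 279.6 115.3]
```

```bash
python3 -m inch '[{"dx":-0.003,"dy":0.013,"dz":0.2,"ay":0.002,"gripper":1},{"dx":-0.003,"dy":0.013,"dz":0.35,"ay":0.002,"gripper":1},{"dx":-0.003,"dy":0.013,"dz":0.5,"ay":0.002,"gripper":1},{"dx":-0.003,"dy":0.013,"dz":0.6,"ay":0.002,"gripper":1},{"dx":-0.003,"dy":0.013,"dz":0.645,"ay":0.002,"gripper":1}]'
python3 -m inch '[{"dx":0,"gripper":1},{"dx":0,"gripper":1}]'
python3 - <<'E'
from h import *
from cell import optics
s,P,R0=cur();ps=.265;C=np.array([541.1,268.4,50.5])
Rt=toolR(ps,np.radians(130),1);z=Rt.as_matrix()[:,2];T=C+82*axis(ps,S)+19*z
print(P-T,s['ft_force'])
a=optics.grab_frame('top')['pixels'][145:215,135:205];b=optics.grab_frame('scene')['pixels'][140:210,270:340]
cv2.imwrite('pics/g1.png',cv2.resize(np.hstack([a,b]),None,fx=5,fy=5,interpolation=cv2.INTER_CUBIC))
E
```

```text
[-95.19370453 -28.60776954  82.26526046] [ 0.21595191  0.27606005 -0.95699872]$[0]: bad value
$[0]: bad value
```

View pics/g1.png

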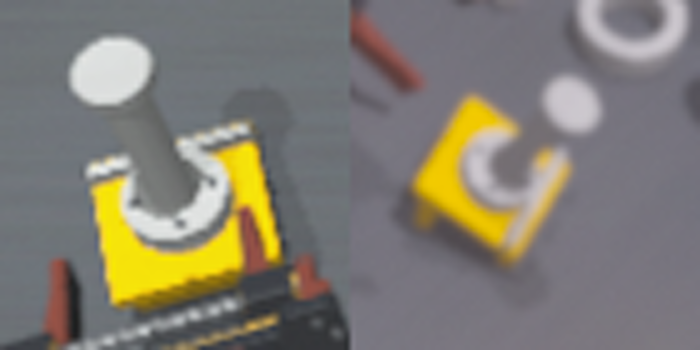

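The call was refused because each row needs every field. The picture shows the gripper still 130 mm back, with its fingers at crop (60,290) and (252,240) on either side of the stem's line. I'll send it again with full rows.

```bash
python3 -m inch '[{"dx":-0.003,"dy":0.013,"dz":0.2,"ax":0,"ay":0.002,"az":0,"gripper":1},{"dx":-0.003,"dy":0.013,"dz":0.35,"ax":0,"ay":0.002,"az":0,"gripper":1},{"dx":-0.003,"dy":0.013,"dz":0.5,"ax":0,"ay":0.002,"az":0,"gripper":1},{"dx":-0.003,"dy":0.013,"dz":0.6,"ax":0,"ay":0.002,"az":0,"gripper":1},{"dx":-0.003,"dy":0.013,"dz":0.645,"ax":0,"ay":0.002,"az":0,"gripper":1}]'
python3 -m inch '[{"dx":0,"dy":0,"dz":0,"ax":0,"ay":0,"az":0,"gripper":1},{"dx":0,"dy":0,"dz":0,"ax":0,"ay":0,"az":0,"gripper":1}]'
python3 - <<'E'
from h import *
from cell import optics
s,P,R0=cur();ps=.265;C=np.array([541.1,268.4,50.5])
Rt=toolR(ps,np.radians(130),1);z=Rt.as_matrix()[:,2];T=C+82*axis(ps,S)+19*z
print(R0.inv().apply(P-T),s['ft_force'],s['time_s'])
a=optics.grab_frame('top')['pixels'][145:215,135:205];b=optics.grab_frame('scene')['pixels'][140:210,270:340]
cv2.imwrite('pics/g2.png',cv2.resize(np.hstack([a,b]),None,fx=5,fy=5,interpolation=cv2.INTER_CUBIC))
E
```

```text
time_s: 1.45
tcp_pos: [582.0, 284.1, 114.1]
ee_rot: [0.415, -0.12, 0.9, 0.057]
ft_force: [-0.2, -0.0, -0.1]
gripper_width: 87.9
finger_force: 0.0
time_s: 1.62
tcp_pos: [581.4, 284.0, 116.8]
ee_rot: [0.416, -0.12, 0.899, 0.057]
ft_force: [0.9, 0.3, 0.9]
gripper_width: 88.1
finger_force: 0.0
[-1.36991407  4.53782276 -0.67401171] [0.86346151 0.29256415 0.85113321] 1.6167
```

View pics/g2.png

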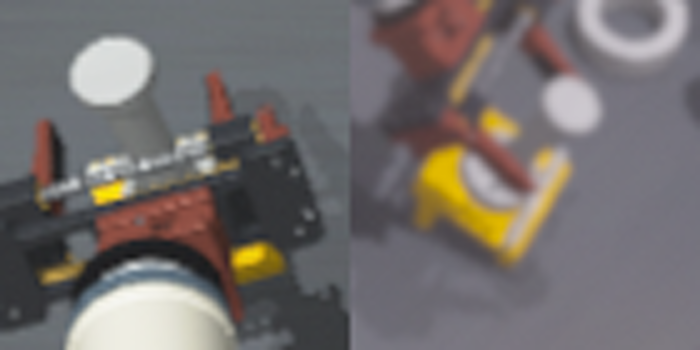

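The fingers straddle the stem (crop: fingers at (45,160) and (218,110), stem near (150,135)). The tool sits about 5 mm too far left, so I correct that and close.

```bash
python3 -m inch '[{"dx":0.007,"dy":-0.025,"dz":0.003,"ax":0,"ay":0,"az":0,"gripper":1},{"dx":0.007,"dy":-0.025,"dz":0.003,"ax":0,"ay":0,"az":0,"gripper":1},{"dx":0.007,"dy":-0.025,"dz":0.003,"ax":0,"ay":0,"az":0,"gripper":-1},{"dx":0.007,"dy":-0.025,"dz":0.003,"ax":0,"ay":0,"az":0,"gripper":-1},{"dx":0.007,"dy":-0.025,"dz":0.003,"ax":0,"ay":0,"az":0,"gripper":-1}]'
for i in 1 2; do python3 -m inch '[{"dx":0,"dy":0,"dz":0,"ax":0,"ay":0,"az":0,"gripper":-1},{"dx":0,"dy":0,"dz":0,"ax":0,"ay":0,"az":0,"gripper":-1},{"dx":0,"dy":0,"dz":0,"ax":0,"ay":0,"az":0,"gripper":-1},{"dx":0,"dy":0,"dz":0,"ax":0,"ay":0,"az":0,"gripper":-1},{"dx":0,"dy":0,"dz":0,"ax":0,"ay":0,"az":0,"gripper":-1}]'; done
python3 - <<'E'
from h import *
from cell import optics
s,P,R0=cur();ps=.265;C=np.array([541.1,268.4,50.5])
Rt=toolR(ps,np.radians(130),1);z=Rt.as_matrix()[:,2];T=C+82*axis(ps,S)+19*z
print(R0.inv().apply(P-T),np.round(s['ft_force'],1),s['gripper_width'])
M=R0.as_matrix();print('tool z angle',np.degrees(np.arccos(M[2,2])),'yaw',np.arctan2(M[1,2],M[0,2]))
f=optics.grab_frame('top');pickle.dump(f,open('top2.pkl','wb'));g=optics.grab_frame('scene')
K=4
for f,(a,b,c,d) in((f,(140,145,180,172)),(g,(305,150,325,172))):
    m=cv2.inRange(cv2.cvtColor(cv2.resize(f['pixels'][b:d,a:c],None,fx=K,fy=K,interpolation=2),cv2.COLOR_BGR2HSV),(0,0,150),(180,60,255))
    N,l,st,ce=cv2.connectedComponentsWithStats(m);i=1+np.argmax(st[1:,4]);print(ce[i]/K+[a-.375,b-.375],st[i,4]/16)
E
```

```text
time_s: 2.13
tcp_pos: [582.6, 277.9, 116.5]
ee_rot: [0.418, -0.12, 0.899, 0.057]
ft_force: [0.4, -0.6, -0.2]
gripper_width: 71.2
finger_force: 0.0
time_s: 2.55
tcp_pos: [582.6, 278.0, 115.9]
ee_rot: [0.418, -0.12, 0.899, 0.057]
ft_force: [-0.1, 0.3, -0.1]
gripper_width: 37.9
finger_force: 0.0
time_s: 2.97
tcp_pos: [582.8, 278.2, 116.4]
ee_rot: [0.418, -0.12, 0.899, 0.057]
ft_force: [1.4, 2.6, 1.1]
gripper_width: 27.3
finger_force: 29.8
[-0.94293715 -1.41848103 -0.63331607] [1.4 2.6 1.1] 27.347531073112293
tool z angle 130.09324140415475 yaw 0.2692175407977267
[158.09791235 158.10239821] 181.125
[313.53166667 161.10013889] 112.5
```

```bash
python3 - <<'E'
from h import *
t=load('top');print('spares',onz(t,(245,130),140).round(),onz(t,(284,133),140).round())
s,P,R0=cur();ps=.265
Rv=toolR(-1.544,np.radians(200),1);z=Rv.as_matrix()[:,2];TV=np.array([518,-49,100])+19*z
print('TV',TV,'rot',np.degrees((R0.inv()*Rv).magnitude()))
plan([(P+90*axis(ps,S),R0),(TV+[0,20,110],Rv),(TV+[0,0,50],Rv),(TV+[0,0,5],Rv)])
E
```

```text
spares [679.  47. 140.] [668. -63. 140.]
TV [517.82588805 -42.5039502   82.14584021] rot 119.13642591664834
  rows3 "dx":-0.423,"dy":0.001,"dz":-0.154,"ax":0.000,"ay":0.000,"az":0.000
  -- at [612.6 286.3 201. ]
  rows5 "dx":0.147,"dy":-0.341,"dz":-0.159,"ax":0.039,"ay":0.068,"az":0.146
  rows5 "dx":0.003,"dy":-0.392,"dz":-0.096,"ax":0.039,"ay":0.068,"az":0.146
  rows5 "dx":-0.157,"dy":-0.366,"dz":-0.065,"ax":0.039,"ay":0.068,"az":0.146
  rows5 "dx":-0.291,"dy":-0.270,"dz":-0.074,"ax":0.039,"ay":0.068,"az":0.146
  -- at [517.8 -22.5 192.1]
  rows2 "dx":-0.197,"dy":-0.003,"dz":0.248,"ax":0.000,"ay":0.000,"az":0.000
  -- at [517.8 -42.5 132.1]
  rows2 "dx":-0.077,"dy":0.000,"dz":0.211,"ax":0.000,"ay":0.000,"az":0.000
  -- at [517.8 -42.5  87.1]
```

```bash
python3 -m inch '[{"dx":-0.07,"dy":0,"dz":-0.025,"ax":0,"ay":0,"az":0,"gripper":-1},{"dx":-0.17,"dy":0,"dz":-0.062,"ax":0,"ay":0,"az":0,"gripper":-1},{"dx":-0.29,"dy":0,"dz":-0.105,"ax":0,"ay":0,"az":0,"gripper":-1},{"dx":-0.38,"dy":0,"dz":-0.139,"ax":0,"ay":0,"az":0,"gripper":-1},{"dx":-0.423,"dy":0,"dz":-0.154,"ax":0,"ay":0,"az":0,"gripper":-1}]'
python3 -m inch '[{"dx":0.02,"dy":-0.06,"dz":-0.03,"ax":0.008,"ay":0.014,"az":0.029,"gripper":-1},{"dx":0.05,"dy":-0.13,"dz":-0.06,"ax":0.016,"ay":0.027,"az":0.058,"gripper":-1},{"dx":0.09,"dy":-0.2,"dz":-0.09,"ax":0.023,"ay":0.041,"az":0.088,"gripper":-1},{"dx":0.12,"dy":-0.27,"dz":-0.13,"ax":0.031,"ay":0.054,"az":0.117,"gripper":-1},{"dx":0.147,"dy":-0.341,"dz":-0.159,"ax":0.039,"ay":0.068,"az":0.146,"gripper":-1}]'
python3 -m inch '[{"dx":0,"dy":-0.08,"dz":-0.02,"ax":0.008,"ay":0.014,"az":0.029,"gripper":-1},{"dx":0,"dy":-0.16,"dz":-0.04,"ax":0.016,"ay":0.027,"az":0.058,"gripper":-1},{"dx":0.002,"dy":-0.24,"dz":-0.06,"ax":0.023,"ay":0.041,"az":0.088,"gripper":-1},{"dx":0.003,"dy":-0.31,"dz":-0.08,"ax":0.031,"ay":0.054,"az":0.117,"gripper":-1},{"dx":0.003,"dy":-0.392,"dz":-0.096,"ax":0.039,"ay":0.068,"az":0.146,"gripper":-1}]'
python3 - <<'E'
from h import *
s,P,R0=cur();print(np.round(s['q'],2),s['gripper_width'],s['finger_force'])
Rv=toolR(-1.544,np.radians(200),1);z=Rv.as_matrix()[:,2];TV=np.array([518,-49,100])+19*z
plan([(TV+[0,20,110],Rv)])
E
```

```text
time_s: 3.48
tcp_pos: [613.1, 285.7, 202.0]
ee_rot: [0.418, -0.12, 0.899, 0.057]
ft_force: [-0.1, -0.0, -2.5]
gripper_width: 27.7
finger_force: 29.8
time_s: 3.9
tcp_pos: [587.0, 207.7, 195.3]
ee_rot: [0.3, 0.109, 0.944, 0.082]
ft_force: [-0.6, -0.3, -3.6]
gripper_width: 27.5
finger_force: 29.8
time_s: 4.32
tcp_pos: [563.8, 130.9, 194.2]
ee_rot: [0.165, 0.329, 0.924, 0.102]
ft_force: [-0.3, -0.7, -3.7]
gripper_width: 27.1
finger_force: 29.8
[ 0.16 -0.33  1.72  0.02  1.37 -0.73] 27.145032965859553 29.79809045791626
  rows5 "dx":-0.161,"dy":-0.360,"dz":-0.069,"ax":0.038,"ay":0.067,"az":0.145
  rows5 "dx":-0.291,"dy":-0.264,"dz":-0.079,"ax":0.038,"ay":0.067,"az":0.145
  -- at [517.8 -22.5 192.1]
```

```bash
python3 -m inch '[{"dx":-0.02,"dy":-0.07,"dz":-0.014,"ax":0.008,"ay":0.013,"az":0.029,"gripper":-1},{"dx":-0.05,"dy":-0.14,"dz":-0.028,"ax":0.015,"ay":0.027,"az":0.058,"gripper":-1},{"dx":-0.08,"dy":-0.22,"dz":-0.042,"ax":0.023,"ay":0.04,"az":0.087,"gripper":-1},{"dx":-0.12,"dy":-0.29,"dz":-0.055,"ax":0.03,"ay":0.053,"az":0.116,"gripper":-1},{"dx":-0.161,"dy":-0.36,"dz":-0.069,"ax":0.038,"ay":0.067,"az":0.145,"gripper":-1}]'
python3 -m inch '[{"dx":-0.05,"dy":-0.06,"dz":-0.016,"ax":0.008,"ay":0.013,"az":0.029,"gripper":-1},{"dx":-0.11,"dy":-0.12,"dz":-0.032,"ax":0.015,"ay":0.027,"az":0.058,"gripper":-1},{"dx":-0.17,"dy":-0.17,"dz":-0.048,"ax":0.023,"ay":0.04,"az":0.087,"gripper":-1},{"dx":-0.23,"dy":-0.22,"dz":-0.063,"ax":0.03,"ay":0.053,"az":0.116,"gripper":-1},{"dx":-0.291,"dy":-0.264,"dz":-0.079,"ax":0.038,"ay":0.067,"az":0.145,"gripper":-1}]'
python3 -m inch '[{"dx":0,"dy":0,"dz":0,"ax":0,"ay":0,"az":0,"gripper":-1},{"dx":0,"dy":0,"dz":0,"ax":0,"ay":0,"az":0,"gripper":-1}]'
python3 - <<'E'
from h import *
from cell import optics
s,P,R0=cur();print(np.round(s['q'],2),s['gripper_width'],np.round(s['moment'],2))
f,g=optics.grab_frame('top'),optics.grab_frame('scene');pickle.dump(f,open('top3.pkl','wb'));pickle.dump(g,open('scene3.pkl','wb'))
a=f['pixels'][150:230,225:305];b=g['pixels'][165:245,210:290]
cv2.imwrite('pics/v1.png',cv2.resize(np.hstack([a,b]),None,fx=5,fy=5,interpolation=cv2.INTER_CUBIC))
Rv=toolR(-1.544,np.radians(200),1);z=Rv.as_matrix()[:,2];TV=np.array([518,-49,100])+19*z
G=P-19*R0.as_matrix()[:,2];print('G',G)
for k in(-82,0,46,58): print(k,proj(f,G+k*axis(-1.544,pi/2))-[225,150],proj(g,G+k*axis(-1.544,pi/2))-[210,165])
plan([(TV+[0,0,50],Rv),(TV+[0,0,5],Rv)])
E
```

```text
time_s: 4.73
tcp_pos: [541.2, 54.0, 193.3]
ee_rot: [0.021, 0.525, 0.843, 0.116]
ft_force: [0.1, 0.4, -3.1]
gripper_width: 27.6
finger_force: 29.8
time_s: 5.15
tcp_pos: [518.7, -23.0, 192.5]
ee_rot: [-0.124, 0.687, 0.705, 0.122]
ft_force: [1.2, 0.7, -3.0]
gripper_width: 27.3
finger_force: 29.8
time_s: 5.32
tcp_pos: [519.3, -23.3, 191.8]
ee_rot: [-0.123, 0.686, 0.706, 0.122]
ft_force: [0.9, 0.5, -4.0]
gripper_width: 27.4
finger_force: 29.8
[-0.33 -0.07  1.49  0.34  1.84 -0.29] 27.366356123579276 [-0.52  0.06  0.01]
G [519.40123387 -29.78327363 209.66727444]
-82 [18.43762628 30.40847661] [48.75075151 17.0329206 ]
0 [50.44930917 28.87266446] [33.03411085 31.60418924]
46 [68.38087734 28.01236854] [23.95043546 40.02587918]
58 [73.05558505 27.7880919 ] [21.54816856 42.25307754]
  rows2 "dx":-0.202,"dy":-0.013,"dz":0.251,"ax":0.001,"ay":0.000,"az":0.002
  -- at [517.8 -42.5 132.1]
  rows2 "dx":-0.077,"dy":0.000,"dz":0.211,"ax":0.000,"ay":0.000,"az":0.000
  -- at [517.8 -42.5  87.1]
```

View pics/v1.png

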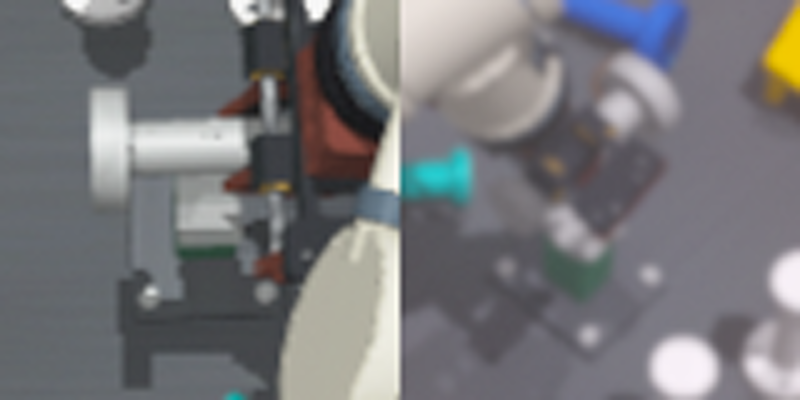

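The hub hangs level over the V-block. The flange face shows at top crop (90,147), which is (18,29.4) against the predicted (18.4,30.4), so the top camera reads x about 2.5 mm high. Now I lower it.

```bash
python3 -m inch '[{"dx":-0.06,"dy":-0.004,"dz":0.08,"ax":0,"ay":0,"az":0.001,"gripper":-1},{"dx":-0.14,"dy":-0.01,"dz":0.17,"ax":0.001,"ay":0,"az":0.002,"gripper":-1},{"dx":-0.202,"dy":-0.016,"dz":0.251,"ax":0.001,"ay":0,"az":0.002,"gripper":-1},{"dx":-0.24,"dy":-0.017,"dz":0.36,"ax":0.001,"ay":0,"az":0.002,"gripper":-1},{"dx":-0.279,"dy":-0.017,"dz":0.462,"ax":0.001,"ay":0,"az":0.002,"gripper":-1}]'
python3 -m inch '[{"dx":0,"dy":0,"dz":0,"ax":0,"ay":0,"az":0,"gripper":-1},{"dx":0,"dy":0,"dz":0,"ax":0,"ay":0,"az":0,"gripper":-1}]'
python3 - <<'E'
from h import *
s,P,R0=cur()
Rv=toolR(-1.544,np.radians(200),1);z=Rv.as_matrix()[:,2];TV=np.array([517.5,-49,100])+19*z
plan([(TV,Rv)])
E
```

```text
time_s: 5.83
tcp_pos: [517.5, -42.1, 87.3]
ee_rot: [-0.123, 0.687, 0.706, 0.121]
ft_force: [0.6, 0.6, -4.4]
gripper_width: 27.4
finger_force: 29.8
time_s: 6.0
tcp_pos: [516.9, -41.7, 87.5]
ee_rot: [-0.124, 0.687, 0.706, 0.121]
ft_force: [-0.7, 0.3, -3.3]
gripper_width: 27.8
finger_force: 30.0
  rows1 "dx":-0.013,"dy":0.002,"dz":0.024,"ax":-0.000,"ay":0.000,"az":0.000
  -- at [517.3 -42.5  82.1]
```

```bash
python3 -m inch '[{"dx":-0.006,"dy":0.001,"dz":0.014,"ax":0,"ay":0,"az":0,"gripper":-1},{"dx":-0.006,"dy":0.001,"dz":0.014,"ax":0,"ay":0,"az":0,"gripper":-1}]'
python3 -m inch '[{"dx":-0.003,"dy":0,"dz":0.009,"ax":0,"ay":0,"az":0,"gripper":-1},{"dx":-0.003,"dy":0,"dz":0.009,"ax":0,"ay":0,"az":0,"gripper":-1}]'
```

```text
time_s: 6.17
tcp_pos: [518.1, -42.8, 86.0]
ee_rot: [-0.123, 0.687, 0.706, 0.121]
ft_force: [0.4, -1.1, -3.9]
gripper_width: 27.5
finger_force: 30.0
time_s: 6.33
tcp_pos: [518.0, -43.0, 83.9]
ee_rot: [-0.123, 0.687, 0.705, 0.122]
ft_force: [-0.0, 0.1, -1.2]
gripper_width: 27.2
finger_force: 30.0
```

```bash
python3 -m inch '[{"dx":-0.003,"dy":0,"dz":0.007,"ax":0,"ay":0,"az":0,"gripper":-1},{"dx":-0.003,"dy":0,"dz":0.007,"ax":0,"ay":0,"az":0,"gripper":-1},{"dx":-0.003,"dy":0,"dz":0.007,"ax":0,"ay":0,"az":0,"gripper":-1}]'
python3 -c "
from h import *
s,P,R0=cur();print(np.round(s['ft_force'],1),np.round(s['moment'],2),P)"
```

```text
time_s: 6.58
tcp_pos: [518.1, -43.2, 83.3]
ee_rot: [-0.123, 0.687, 0.705, 0.122]
ft_force: [-3.8, -0.8, 6.0]
gripper_width: 26.9
finger_force: 30.0
[-3.8 -0.8  6. ] [0.1  0.49 0.28] [518.12530554 -43.16971751  83.26949507]
```

It's seated: the force rose from -4 to +6 N. Now I let go and back off.

```bash
for i in 1 2; do python3 -m inch '[{"dx":0,"dy":0,"dz":0,"ax":0,"ay":0,"az":0,"gripper":1},{"dx":0,"dy":0,"dz":0,"ax":0,"ay":0,"az":0,"gripper":1},{"dx":0,"dy":0,"dz":0,"ax":0,"ay":0,"az":0,"gripper":1},{"dx":0,"dy":0,"dz":0,"ax":0,"ay":0,"az":0,"gripper":1},{"dx":0,"dy":0,"dz":0,"ax":0,"ay":0,"az":0,"gripper":1}]'; done
python3 -m inch '[{"dx":0,"dy":0,"dz":-0.08,"ax":0,"ay":0,"az":0,"gripper":1},{"dx":0,"dy":0,"dz":-0.22,"ax":0,"ay":0,"az":0,"gripper":1},{"dx":0,"dy":0,"dz":-0.4,"ax":0,"ay":0,"az":0,"gripper":1},{"dx":0,"dy":0,"dz":-0.56,"ax":0,"ay":0,"az":0,"gripper":1},{"dx":0,"dy":0,"dz":-0.7,"ax":0,"ay":0,"az":0,"gripper":1}]'
python3 - <<'E'
from h import *
from cell import optics
f,g=optics.grab_frame('top'),optics.grab_frame('scene');pickle.dump(f,open('top4.pkl','wb'));pickle.dump(g,open('scene4.pkl','wb'))
a=f['pixels'][150:230,225:305];b=g['pixels'][165:245,210:290]
cv2.imwrite('pics/v2.png',cv2.resize(np.hstack([a,b]),None,fx=5,fy=5,interpolation=cv2.INTER_CUBIC))
A=axis(-1.544,pi/2);V=np.array([517.2,-49.8,100])-82*A;print(V)
for k in(0,18,128,140): print(k,proj(f,V+k*A)-[225,150],proj(g,V+k*A)-[210,165])
E
```

```text
time_s: 7.0
tcp_pos: [517.8, -43.2, 81.4]
ee_rot: [-0.124, 0.688, 0.705, 0.121]
ft_force: [0.1, -0.2, -0.2]
gripper_width: 57.4
finger_force: 0.0
time_s: 7.42
tcp_pos: [517.8, -43.2, 81.6]
ee_rot: [-0.124, 0.688, 0.705, 0.121]
ft_force: [-0.2, -0.5, -0.4]
gripper_width: 87.2
finger_force: 0.0
time_s: 7.83
tcp_pos: [518.9, -91.5, 215.5]
ee_rot: [-0.123, 0.687, 0.705, 0.122]
ft_force: [0.3, 0.0, -0.2]
gripper_width: 87.7
finger_force: 0.0
[515.00296415  32.17056199 100.        ]
0 [26.46347008 39.91348154] [43.50570293 35.78882557]
18 [32.8290805  39.60624119] [40.25707902 38.85546787]
128 [71.67862827 37.73114236] [19.83413154 58.13436138]
140 [75.91142355 37.52684372] [17.54501322 60.29524772]
```

View pics/v2.png

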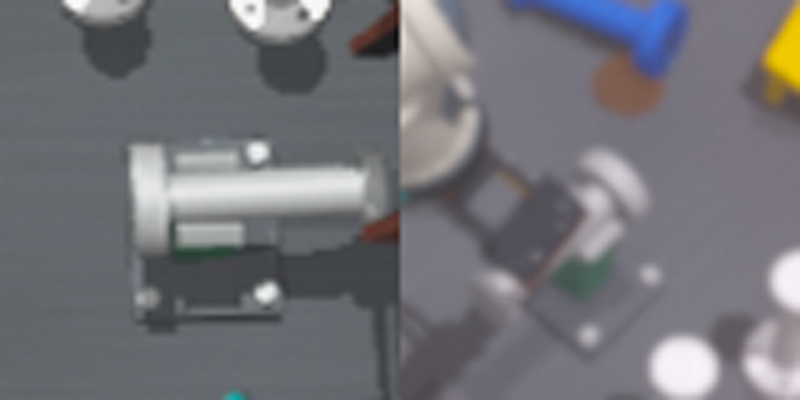

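The hub lies in the groove, released. Its flange face shows at top crop (130,197) against the predicted (132,199), and its stem is level. Next I regrip it by the flange from the other end.

```bash
python3 - <<'E'
from h import *
A=axis(-1.544,pi/2);R2=toolR(1.598,np.radians(220),-1);z=R2.as_matrix()[:,2]
T=np.array([515,32.2,100])+9*A+19*z;print(T,z)
s,P,R0=cur();w=(R0.inv()*R2).as_rotvec()
plan([(np.array([517,-30,250]),R0*R.from_rotvec(w*.35)),(T-110*z,R2),(T,R2)])
E
```

```text
[515.5733346   10.99478518  85.44515558] [ 0.01748403 -0.64254978 -0.76604444]
  rows4 "dx":0.348,"dy":-0.008,"dz":-0.041,"ax":0.001,"ay":-0.116,"az":-0.001
  -- at [517 -30 250]
  rows4 "dx":0.283,"dy":-0.002,"dz":0.195,"ax":0.001,"ay":-0.108,"az":-0.001
  rows4 "dx":0.332,"dy":-0.001,"dz":0.090,"ax":0.001,"ay":-0.108,"az":-0.001
  -- at [513.7  81.7 169.7]
  rows3 "dx":0.000,"dy":-0.000,"dz":0.550,"ax":0.000,"ay":0.000,"az":0.000
  -- at [515.6  11.   85.4]
```

```bash
python3 -m inch '[{"dx":0.348,"dy":-0.008,"dz":-0.041,"ax":0.001,"ay":-0.116,"az":-0.001,"gripper":1},{"dx":0.348,"dy":-0.008,"dz":-0.041,"ax":0.001,"ay":-0.116,"az":-0.001,"gripper":1},{"dx":0.348,"dy":-0.008,"dz":-0.041,"ax":0.001,"ay":-0.116,"az":-0.001,"gripper":1},{"dx":0.348,"dy":-0.008,"dz":-0.041,"ax":0.001,"ay":-0.116,"az":-0.001,"gripper":1}]'
python3 -m inch '[{"dx":0.283,"dy":-0.002,"dz":0.195,"ax":0.001,"ay":-0.108,"az":-0.001,"gripper":1},{"dx":0.283,"dy":-0.002,"dz":0.195,"ax":0.001,"ay":-0.108,"az":-0.001,"gripper":1},{"dx":0.283,"dy":-0.002,"dz":0.195,"ax":0.001,"ay":-0.108,"az":-0.001,"gripper":1},{"dx":0.283,"dy":-0.002,"dz":0.195,"ax":0.001,"ay":-0.108,"az":-0.001,"gripper":1}]'
python3 -m inch '[{"dx":0.332,"dy":-0.001,"dz":0.09,"ax":0.001,"ay":-0.108,"az":-0.001,"gripper":1},{"dx":0.332,"dy":-0.001,"dz":0.09,"ax":0.001,"ay":-0.108,"az":-0.001,"gripper":1},{"dx":0.332,"dy":-0.001,"dz":0.09,"ax":0.001,"ay":-0.108,"az":-0.001,"gripper":1},{"dx":0.332,"dy":-0.001,"dz":0.09,"ax":0.001,"ay":-0.108,"az":-0.001,"gripper":1},{"dx":0.332,"dy":-0.001,"dz":0.09,"ax":0.001,"ay":-0.108,"az":-0.001,"gripper":1}]'
python3 - <<'E'
from h import *
A=axis(-1.544,pi/2);R2=toolR(1.598,np.radians(220),-1);z=R2.as_matrix()[:,2]
T=np.array([515,32.2,100])+9*A+19*z
s,P,R0=cur();print(np.round(s['q'],2));plan([(T,R2)])
E
```

```text
time_s: 8.27
tcp_pos: [515.9, -24.9, 246.3]
ee_rot: [0.008, 0.694, 0.719, -0.006]
ft_force: [-0.1, 0.1, -0.3]
gripper_width: 87.8
finger_force: 0.0
time_s: 8.6
tcp_pos: [512.0, 29.8, 199.9]
ee_rot: [0.124, 0.682, 0.709, -0.129]
ft_force: [-0.1, 0.0, -0.2]
gripper_width: 87.9
finger_force: 0.0
time_s: 9.02
tcp_pos: [511.1, 83.3, 162.9]
ee_rot: [0.239, 0.652, 0.678, -0.241]
ft_force: [0.1, -0.3, 0.8]
gripper_width: 88.0
finger_force: 0.0
[ 0.49  0.09  1.48 -0.64  1.86  0.35]
  rows3 "dx":-0.031,"dy":0.016,"dz":0.529,"ax":-0.002,"ay":-0.002,"az":0.004
  -- at [515.6  11.   85.4]
```

```bash
python3 -m inch '[{"dx":-0.031,"dy":0.016,"dz":0.06,"ax":-0.002,"ay":-0.002,"az":0.004,"gripper":1},{"dx":-0.031,"dy":0.016,"dz":0.2,"ax":-0.002,"ay":-0.002,"az":0.004,"gripper":1},{"dx":-0.031,"dy":0.016,"dz":0.35,"ax":-0.002,"ay":-0.002,"az":0.004,"gripper":1},{"dx":-0.031,"dy":0.016,"dz":0.47,"ax":-0.002,"ay":-0.002,"az":0.004,"gripper":1},{"dx":-0.031,"dy":0.016,"dz":0.529,"ax":-0.002,"ay":-0.002,"az":0.004,"gripper":1}]'
python3 -m inch '[{"dx":0,"dy":0,"dz":0,"ax":0,"ay":0,"az":0,"gripper":1},{"dx":0,"dy":0,"dz":0,"ax":0,"ay":0,"az":0,"gripper":1}]'
python3 - <<'E'
from h import *
A=axis(-1.544,pi/2);R2=toolR(1.598,np.radians(220),-1);z=R2.as_matrix()[:,2]
T=np.array([515,32.2,100])+9*A+19*z
s,P,R0=cur();plan([(T,R2)])
E
```

```text
time_s: 9.43
tcp_pos: [515.7, 7.2, 86.6]
ee_rot: [0.246, 0.658, 0.671, -0.238]
ft_force: [-0.4, -0.4, -0.2]
gripper_width: 87.7
finger_force: 0.0
time_s: 9.6
tcp_pos: [516.6, 9.8, 88.8]
ee_rot: [0.247, 0.657, 0.671, -0.238]
ft_force: [0.8, -0.2, 0.1]
gripper_width: 88.0
finger_force: 0.0
  rows1 "dx":0.015,"dy":-0.005,"dz":0.009,"ax":0.001,"ay":0.001,"az":-0.002
  -- at [515.6  11.   85.4]
```

```bash
python3 -m inch '[{"dx":0.01,"dy":-0.004,"dz":0.007,"ax":0.001,"ay":0.001,"az":-0.001,"gripper":1},{"dx":0.01,"dy":-0.004,"dz":0.007,"ax":0.001,"ay":0.001,"az":-0.001,"gripper":-1},{"dx":0.01,"dy":-0.004,"dz":0.007,"ax":0.001,"ay":0.001,"az":-0.001,"gripper":-1},{"dx":0.01,"dy":-0.004,"dz":0.007,"ax":0.001,"ay":0.001,"az":-0.001,"gripper":-1},{"dx":0.01,"dy":-0.004,"dz":0.007,"ax":0.001,"ay":0.001,"az":-0.001,"gripper":-1}]'
python3 -m inch '[{"dx":0,"dy":0,"dz":0,"ax":0,"ay":0,"az":0,"gripper":-1},{"dx":0,"dy":0,"dz":0,"ax":0,"ay":0,"az":0,"gripper":-1},{"dx":0,"dy":0,"dz":0,"ax":0,"ay":0,"az":0,"gripper":-1},{"dx":0,"dy":0,"dz":0,"ax":0,"ay":0,"az":0,"gripper":-1}]'
python3 - <<'E'
from h import *
s,P,R0=cur();M=R0.as_matrix();print(np.round(s['ft_force'],1),np.round(s['moment'],2),'phi',np.degrees(np.arccos(M[2,2])),'yaw',np.arctan2(M[1,2],M[0,2])%(2*pi),M[:,1])
f=load('top')
# fork x from tip and slot end edges
from scipy.optimize import least_squares
def fk(x,y,w): return np.array([x,y,185.]),np.array([cos(S)*cos(w),cos(S)*sin(w),-sin(S)]),np.array([-sin(w),cos(w),0]),axis(w,S)
lat=[((366.3,186),16),((366.1,190),16),((365.8,194),16),((365.3,198),16),((382.55,186),-26),((382.35,190),-26),((382.1,194),-26),((381.9,198),-26)]
lon=[((371,177.1),14),((374,177.9),14),((363,199.1),-60),((379,203),-60),((380,203.2),-60)]
def res(p):
    o,ex,ey,n=fk(*p);return [(plane(f,u,o,n)-o)@ey-v for u,v in lat]+[(plane(f,u,o,n)-o)@ex-v for u,v in lon]
r=least_squares(res,[505,-285,-.25]);print('fork',r.x.round(3),r.fun.round(1))
E
```

```text
time_s: 10.02
tcp_pos: [515.7, 12.3, 85.5]
ee_rot: [0.245, 0.655, 0.674, -0.238]
ft_force: [-0.4, 0.2, 0.7]
gripper_width: 64.9
finger_force: 0.0
time_s: 10.35
tcp_pos: [515.6, 12.3, 85.4]
ee_rot: [0.245, 0.655, 0.674, -0.238]
ft_force: [-2.2, 3.9, 1.6]
gripper_width: 63.5
finger_force: 30.0
[-2.2  3.9  1.6] [ 0.51  0.23 -0.25] phi 140.04847522218907 yaw 4.739675454100967 [ 9.99617466e-01  2.76554739e-02 -3.12051368e-04]
fork [ 5.11180e+02 -2.86389e+02 -2.60000e-01] [ 0.3 -0.1 -0.3  0.1  0.2  0.  -0.  -0.2  0.1 -0.2  0.3 -0.1 -0. ]
```

```bash
cat >> h.py <<'E'
def kin(P,tz,L):
    a,h,L1,L2,d,e=L; W=P-d*tz; r=np.hypot(*W[:2])-a; z=W[2]-h; F=np.hypot(L2,e); g=np.arctan2(e,L2)
    D=np.hypot(r,z); c=(D*D-L1*L1-F*F)/(2*L1*F)
    q3e=np.arccos(np.clip(c,-1,1)); q2=np.arctan2(r,z)-np.arctan2(F*np.sin(q3e),L1+F*np.cos(q3e)); return q2,q3e-g,c
def forkpose(O,w,xf,h,phi=150):   # grasp point at xf along fork, h above prong face
    O=np.asarray(O,float);ex=np.array([cos(S)*cos(w),cos(S)*sin(w),-sin(S)]);Rf=toolR(w,np.radians(phi),-1)
    return O+xf*ex+h*axis(w,S)+19*Rf.as_matrix()[:,2],Rf
E
python3 - <<'E'
from h import *
D=[([1.0533,.0918,1.2319],[266.65,537.16,221.5],[-.00025,.22836,.97358,-.00093]),([.55,-.84,2.22],[487.1,251,197.6],[.422,-.121,.897,.056]),([.16,-.33,1.72],[563.8,130.9,194.2],[.165,.329,.924,.102]),([-.33,-.07,1.49],[519.3,-23.3,191.8],[-.123,.686,.706,.122]),([.49,.09,1.48],[511.1,83.3,162.9],[.239,.652,.678,-.241])]
s,P,R0=cur();D.append((s['q'],P,s['ee_rot']))
A=[];b=[]
for q,p,e in D:
    tz=R.from_quat([e[1],e[2],e[3],e[0]]).as_matrix()[:,2];u=np.array([cos(q[0]),sin(q[0])]);k=q[1]+q[2]
    A+=[[1,0,sin(q[1]),sin(k),tz[:2]@u,cos(k)],[0,1,cos(q[1]),cos(k),tz[2],-sin(k)]];b+=[np.array(p[:2])@u,p[2]]
L,res,rk,sv=np.linalg.lstsq(np.array(A),b,rcond=None);print('L',L.round(1),'res',(np.array(A)@L-b).round(1),sv.round(2));np.save('L.npy',L)
O,w=[509.2,-286.4,185],-.26
for phi in(130,140,150,160):
  for xf in(-110,-60,0):
    p,Rf=forkpose(O,w,xf,16,phi);print(phi,xf,p.round(),np.round(kin(p,Rf.as_matrix()[:,2],L),2))
p,Rf=forkpose(O,w,-110,16)
up=P+[0,0,110];mid=np.array([430,-70,290]);wv=(R0.inv()*Rf)
print('rot',np.degrees(wv.magnitude()))
for f in(.33,.66,1): 
    Ri=R0*R.from_rotvec(wv.as_rotvec()*f);pp=up+(mid-up)*f;print(f,np.round(kin(pp,Ri.as_matrix()[:,2],L),2), 'capdir',Ri.apply(R0.inv().apply(axis(-1.544,pi/2))).round(2))
plan([(up,R0),(mid,Rf),(p,Rf)])
E
```

```text
L [ -6.2 156.1 372.3 564.4 349.   94.8] res [-1.1  2.4  0.3 -1.7  0.6 -0.4  0.5 -1.3 -0.3  1.  -0.   0. ] [4.73 3.46 0.83 0.32 0.22 0.1 ]
130 -110 [ 429. -265.  226.] [-0.94  2.22 -0.73]
130 -60 [ 474. -277.  208.] [-0.8   2.17 -0.69]
130 0 [ 529. -292.  188.] [-0.61  2.1  -0.64]
140 -110 [ 426. -264.  223.] [-0.8   2.07 -0.62]
140 -60 [ 472. -276.  206.] [-0.66  2.03 -0.58]
140 0 [ 526. -291.  185.] [-0.5   1.96 -0.52]
150 -110 [ 424. -264.  221.] [-0.65  1.93 -0.5 ]
150 -60 [ 469. -276.  204.] [-0.52  1.88 -0.46]
150 0 [ 524. -290.  184.] [-0.37  1.8  -0.39]
160 -110 [ 421. -263.  220.] [-0.5   1.79 -0.38]
160 -60 [ 466. -275.  203.] [-0.38  1.73 -0.32]
160 0 [ 521. -289.  182.] [-0.23  1.65 -0.24]
rot 121.27973220530211
0.33 [-0.21  1.57 -0.16] capdir [-0.41 -0.84 -0.35]
0.66 [-0.49  1.71 -0.3 ] capdir [-0.56 -0.42 -0.72]
1 [-0.82  1.9  -0.48] capdir [-0.33  0.09 -0.94]
  rows3 "dx":-0.353,"dy":-0.000,"dz":-0.422,"ax":0.000,"ay":0.000,"az":0.000
  -- at [515.6  12.3 195.4]
  rows5 "dx":-0.152,"dy":-0.110,"dz":-0.027,"ax":0.013,"ay":0.066,"az":0.154
  rows5 "dx":-0.178,"dy":-0.030,"dz":-0.059,"ax":0.013,"ay":0.066,"az":0.154
  rows5 "dx":-0.157,"dy":0.050,"dz":-0.095,"ax":0.013,"ay":0.066,"az":0.154
  rows5 "dx":-0.094,"dy":0.107,"dz":-0.125,"ax":0.013,"ay":0.066,"az":0.154
  -- at [430 -70 290]
  rows3 "dx":0.009,"dy":0.472,"dz":0.204,"ax":0.000,"ay":0.000,"az":0.000
  rows3 "dx":0.009,"dy":0.472,"dz":0.204,"ax":0.000,"ay":0.000,"az":0.000
  -- at [ 423.8 -263.7  221.3]
```

```bash
python3 -m inch '[{"dx":-0.04,"dy":0,"dz":-0.048,"ax":0,"ay":0,"az":0,"gripper":-1},{"dx":-0.12,"dy":0,"dz":-0.143,"ax":0,"ay":0,"az":0,"gripper":-1},{"dx":-0.22,"dy":0,"dz":-0.262,"ax":0,"ay":0,"az":0,"gripper":-1},{"dx":-0.3,"dy":0,"dz":-0.358,"ax":0,"ay":0,"az":0,"gripper":-1},{"dx":-0.353,"dy":0,"dz":-0.422,"ax":0,"ay":0,"az":0,"gripper":-1}]'
python3 - <<'E'
from h import *
from cell import optics
s,P,R0=cur();print(np.round(s['moment'],2),s['gripper_width'])
f,g=optics.grab_frame('top'),optics.grab_frame('scene')
a=f['pixels'][140:220,225:305];b=g['pixels'][155:235,210:290]
cv2.imwrite('pics/l1.png',cv2.resize(np.hstack([a,b]),None,fx=5,fy=5,interpolation=cv2.INTER_CUBIC))
A=axis(-1.544,pi/2);V=P-19*R0.as_matrix()[:,2]-8*A
for k in(0,18,128,140): print(k,(proj(f,V+k*A)-[225,140])*5,(proj(g,V+k*A)-[210,155])*5+[400,0])
p,Rf=forkpose([509.2,-286.4,185],-.26,-110,16)
plan([(np.array([455,-90,265]),Rf),(p,Rf)])
E
```

```text
time_s: 10.77
tcp_pos: [515.8, 11.6, 198.0]
ee_rot: [0.245, 0.656, 0.673, -0.238]
ft_force: [0.3, -0.8, -3.7]
gripper_width: 63.4
finger_force: 30.0
[ 0.77  0.02 -0.02] 63.43690401115658
0 [132.04252113 203.70804367] [622.01626559 148.67422141]
18 [167.30038873 202.01575325] [604.83345928 164.5770721 ]
128 [382.44977135 191.68911519] [496.62861652 264.72168336]
140 [405.88787491 190.56414421] [484.48073519 275.96466308]
  rows5 "dx":-0.150,"dy":-0.080,"dz":0.016,"ax":0.014,"ay":0.066,"az":0.154
  rows5 "dx":-0.170,"dy":-0.001,"dz":-0.016,"ax":0.014,"ay":0.066,"az":0.154
  rows5 "dx":-0.144,"dy":0.076,"dz":-0.051,"ax":0.014,"ay":0.066,"az":0.154
  rows5 "dx":-0.080,"dy":0.128,"dz":-0.079,"ax":0.014,"ay":0.066,"az":0.154
  -- at [455 -90 265]
  rows5 "dx":-0.046,"dy":0.879,"dz":0.226,"ax":0.000,"ay":0.000,"az":0.000
  -- at [ 423.8 -263.7  221.3]
```

View pics/l1.png

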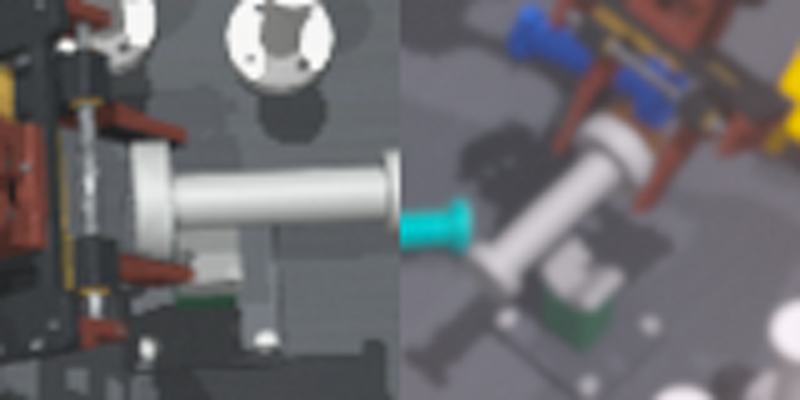

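The hub is held level by the flange (face at crop x=132, as predicted; cap inner edge at 386, predicted 382), with no pivot. I now swing it over to the fork.

```bash
python3 -m inch '[{"dx":-0.02,"dy":-0.016,"dz":0.003,"ax":0.003,"ay":0.013,"az":0.031,"gripper":-1},{"dx":-0.05,"dy":-0.032,"dz":0.006,"ax":0.006,"ay":0.026,"az":0.062,"gripper":-1},{"dx":-0.08,"dy":-0.048,"dz":0.01,"ax":0.008,"ay":0.04,"az":0.092,"gripper":-1},{"dx":-0.12,"dy":-0.064,"dz":0.013,"ax":0.011,"ay":0.053,"az":0.123,"gripper":-1},{"dx":-0.15,"dy":-0.08,"dz":0.016,"ax":0.014,"ay":0.066,"az":0.154,"gripper":-1}]'
python3 -m inch '[{"dx":-0.034,"dy":0,"dz":-0.003,"ax":0.003,"ay":0.013,"az":0.031,"gripper":-1},{"dx":-0.068,"dy":0,"dz":-0.006,"ax":0.006,"ay":0.026,"az":0.062,"gripper":-1},{"dx":-0.1,"dy":0,"dz":-0.01,"ax":0.008,"ay":0.04,"az":0.092,"gripper":-1},{"dx":-0.135,"dy":0,"dz":-0.013,"ax":0.011,"ay":0.053,"az":0.123,"gripper":-1},{"dx":-0.17,"dy":0,"dz":-0.016,"ax":0.014,"ay":0.066,"az":0.154,"gripper":-1}]'
python3 - <<'E'
from h import *
s,P,R0=cur();print(np.round(s['q'],2),s['gripper_width'])
p,Rf=forkpose([509.2,-286.4,185],-.26,-110,16)
plan([(np.array([455,-90,265]),Rf),(p,Rf)])
E
```

```text
time_s: 11.28
tcp_pos: [499.5, -14.0, 209.7]
ee_rot: [0.209, 0.825, 0.512, -0.12]
ft_force: [0.0, 0.5, -3.7]
gripper_width: 63.3
finger_force: 30.0
time_s: 11.7
tcp_pos: [484.3, -39.5, 226.3]
ee_rot: [0.16, 0.935, 0.316, 0.007]
ft_force: [-0.4, -1.1, -3.7]
gripper_width: 63.3
finger_force: 30.0
[ 0.07 -0.32  1.64 -0.31  1.72  0.92] 63.29155397922077
  rows5 "dx":-0.142,"dy":0.081,"dz":-0.063,"ax":0.013,"ay":0.068,"az":0.154
  rows5 "dx":-0.073,"dy":0.131,"dz":-0.091,"ax":0.013,"ay":0.068,"az":0.154
  -- at [455 -90 265]
  rows5 "dx":-0.046,"dy":0.879,"dz":0.226,"ax":0.000,"ay":0.000,"az":0.000
  -- at [ 423.8 -263.7  221.3]
```

```bash
python3 -m inch '[{"dx":-0.034,"dy":0.016,"dz":-0.012,"ax":0.003,"ay":0.014,"az":0.031,"gripper":-1},{"dx":-0.063,"dy":0.032,"dz":-0.025,"ax":0.005,"ay":0.027,"az":0.062,"gripper":-1},{"dx":-0.09,"dy":0.048,"dz":-0.038,"ax":0.008,"ay":0.041,"az":0.092,"gripper":-1},{"dx":-0.118,"dy":0.065,"dz":-0.05,"ax":0.01,"ay":0.054,"az":0.123,"gripper":-1},{"dx":-0.142,"dy":0.081,"dz":-0.063,"ax":0.013,"ay":0.068,"az":0.154,"gripper":-1}]'
python3 -m inch '[{"dx":-0.02,"dy":0.026,"dz":-0.018,"ax":0.003,"ay":0.014,"az":0.031,"gripper":-1},{"dx":-0.036,"dy":0.052,"dz":-0.036,"ax":0.005,"ay":0.027,"az":0.062,"gripper":-1},{"dx":-0.05,"dy":0.078,"dz":-0.055,"ax":0.008,"ay":0.041,"az":0.092,"gripper":-1},{"dx":-0.062,"dy":0.105,"dz":-0.073,"ax":0.01,"ay":0.054,"az":0.123,"gripper":-1},{"dx":-0.073,"dy":0.131,"dz":-0.091,"ax":0.013,"ay":0.068,"az":0.154,"gripper":-1}]'
python3 -m inch '[{"dx":-0.01,"dy":0.15,"dz":0.03,"ax":0,"ay":0,"az":0,"gripper":-1},{"dx":-0.02,"dy":0.34,"dz":0.08,"ax":0,"ay":0,"az":0,"gripper":-1},{"dx":-0.03,"dy":0.53,"dz":0.13,"ax":0,"ay":0,"az":0,"gripper":-1},{"dx":-0.04,"dy":0.72,"dz":0.18,"ax":0,"ay":0,"az":0,"gripper":-1},{"dx":-0.046,"dy":0.879,"dz":0.226,"ax":0,"ay":0,"az":0,"gripper":-1}]'
python3 -m inch '[{"dx":0,"dy":0,"dz":0,"ax":0,"ay":0,"az":0,"gripper":-1},{"dx":0,"dy":0,"dz":0,"ax":0,"ay":0,"az":0,"gripper":-1},{"dx":0,"dy":0,"dz":0,"ax":0,"ay":0,"az":0,"gripper":-1}]'
python3 - <<'E'
from h import *
from cell import optics
s,P,R0=cur();print(np.round(s['q'],2),s['gripper_width'])
f,g=optics.grab_frame('top'),optics.grab_frame('scene');pickle.dump(f,open('top5.pkl','wb'));pickle.dump(g,open('scene5.pkl','wb'))
a=f['pixels'][145:245,335:415];b=g['pixels'][195:295,140:220]
cv2.imwrite('pics/f1.png',cv2.resize(np.hstack([a,b]),None,fx=5,fy=5,interpolation=cv2.INTER_CUBIC))
n=axis(-.26,S);F=P-19*R0.as_matrix()[:,2]+8*n
for k in(0,18,128,140): print(k,(proj(f,F-k*n)-[335,145])*5,(proj(g,F-k*n)-[140,195])*5+[400,0])
p,Rf=forkpose([509.2,-286.4,185],-.26,-110,16)
plan([(p,Rf)])
E
```

```text
time_s: 12.12
tcp_pos: [469.6, -64.9, 245.4]
ee_rot: [0.1, 0.981, 0.098, 0.137]
ft_force: [-0.1, -0.6, -3.2]
gripper_width: 63.4
finger_force: 30.0
time_s: 12.53
tcp_pos: [455.0, -90.3, 264.5]
ee_rot: [0.033, 0.957, -0.127, 0.258]
ft_force: [-0.4, -0.8, -3.2]
gripper_width: 63.3
finger_force: 30.0
time_s: 12.95
tcp_pos: [423.3, -265.6, 220.0]
ee_rot: [0.033, 0.958, -0.125, 0.257]
ft_force: [0.2, 0.6, -3.7]
gripper_width: 63.6
finger_force: 30.0
time_s: 13.2
tcp_pos: [424.8, -263.3, 221.8]
ee_rot: [0.033, 0.958, -0.125, 0.258]
ft_force: [0.0, -0.4, -3.6]
gripper_width: 63.6
finger_force: 30.0
[-0.81 -0.66  1.93  0.27  1.42  1.04] 63.63874124014117
0 [190.86782524 344.59565395] [560.25904805 102.91591467]
18 [178.58396961 361.71341751] [559.15501065 108.0215261 ]
128 [111.10165645 455.75117858] [552.90227265 136.93725904]
140 [104.44233233 465.03106098] [552.26744889 139.87299601]
  rows1 "dx":-0.012,"dy":0.008,"dz":0.006,"ax":-0.001,"ay":-0.002,"az":0.001
  -- at [ 423.8 -263.7  221.3]
```

View pics/f1.png

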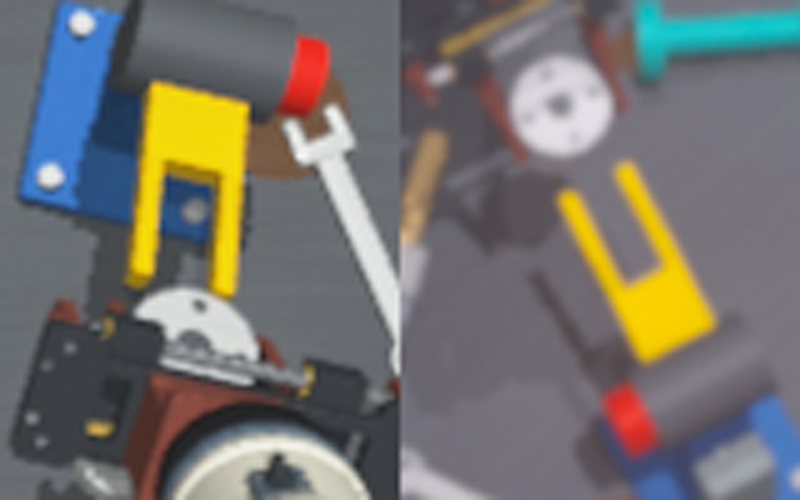

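The flange disc shows at scene crop (561,103), predicted (560,103), so the scene camera agrees with the robot here. The prong tips are at (570,195) and (627,168). I'll measure the fork's clean edges in the scene view with the same reference.

```bash
cat > edge.py <<'E'
from h import *
from scipy.ndimage import map_coordinates
from scipy.optimize import least_squares
def fk(x,y,w): return np.array([x,y,185.]),np.array([cos(S)*cos(w),cos(S)*sin(w),-sin(S)]),np.array([-sin(w),cos(w),0]),axis(w,S)
def off(f,P,d,rng=8):
    """offset (mm) along d of the yellow edge near P; d points out of the yellow"""
    im=f['pixels'].astype(float);Y=im[...,2]-im[...,0]
    k=np.arange(-rng,rng+.1,.25);uv=np.array([proj(f,P+a*d) for a in k])
    v=map_coordinates(Y,[uv[:,1],uv[:,0]],order=1);hi,lo=v[:8].max(),v[-12:].min();th=(hi+lo)/2
    i=np.where((v[:-1]>=th)&(v[1:]<th))[0];
    if not len(i) or hi-lo<80: return np.nan
    i=i[np.argmin(abs(k[i]))];return k[i]+.25*(v[i]-th)/(v[i]-v[i+1])
def fit(f,lat,p0):
    p=np.array(p0,float)
    for _ in range(4):
        o,ex,ey,n=fk(*p);A=[];b=[]
        for yf,sg in lat:
            for xf in np.arange(-50,5,7.):
                e=off(f,o+xf*ex+yf*ey,sg*ey)
                if e==e: A.append([0,1,xf]);b.append(sg*e)
        for xf,yf,sg in [(14,a,-1) for a in(-9,-4,0,4,9)]+[(-60,a,-1) for a in(-22,-20,20,22)]:
            e=off(f,o+xf*ex+yf*ey,sg*ex)
            if e==e: A.append([1,0,-yf]);b.append(sg*e)
        A=np.array(A);b=np.array(b);x=np.linalg.lstsq(A,b,rcond=None)[0]
        d=x[0]*ex+x[1]*ey; d=d-(d[2]/n[2])*n; p=p+[d[0],d[1],x[2]]
    return p,np.round(b-A@x,1)
E
python3 - <<'E'
from edge import *
t,s=load('top'),load('scene')
# horizontal-shift approx: moving O in plane changes z; d corrected along n to keep z=185
print('top  ',*fit(t,[(16,-1),(-26,-1)],[511,-286,-.26]))
print('scene',*fit(s,[(-16,1),(26,1)],[509,-286,-.26]))
g=load('scene5');im=g['pixels'][200:235,155:190];K=6
m=cv2.inRange(cv2.cvtColor(cv2.resize(im,None,fx=K,fy=K,interpolation=2),cv2.COLOR_BGR2HSV),(0,0,165),(180,50,255))
q=max(cv2.findContours(m,0,2)[0],key=cv2.contourArea);e=cv2.fitEllipse(cv2.convexHull(q));print('disc',np.array(e[0])/K+[155-.42,200-.42],np.array(e[1])/K,'pred',[140+160.26/5,195+102.92/5])
E
```

```text
top   [ 5.05142719e+02 -2.85446919e+02 -2.59295270e-01] [ 0.2  0.3 -0.2 -0.2 -0.   0.   0.1 -0.2  0.5  0.3 -0.   0.1 -0.4 -0.3
 -0.  -0.2 -1.4 -1.5 -1.6 -1.7 -1.5  4.1  0.3  2.7  0.4]
scene [ 5.10316582e+02 -2.87293532e+02 -2.66422363e-01] [ 0.3  0.3  0.2  0.1 -0.1 -0.2 -0.3 -0.4 -0.1 -0.1 -0.2 -0.3  0.1  0.
  0.3  0.4  0.   0.  -0.  -0.3 -0.5  0.2  0.3  0.1  0.2]
disc [171.75780813 215.85048492] [19.89889781 20.19133377] pred [172.052, 215.584]
```

```bash
python3 - <<'E'
from h import *
p,Rf=forkpose([509.8,-286.2,185],-.262,-80,16);p2,_=forkpose([509.8,-286.2,185],-.262,-40,16)
plan([(p,Rf),(p2,Rf)])
E
```

```text
rows2 "dx":0.086,"dy":0.006,"dz":0.123,"ax":-0.001,"ay":-0.002,"az":0.002
  -- at [ 451.7 -270.6  211. ]
  rows2 "dx":0.128,"dy":-0.000,"dz":0.153,"ax":0.000,"ay":0.000,"az":0.000
  -- at [ 488.  -280.3  197.3]
```

```bash
python3 -m inch '[{"dx":0.04,"dy":0.006,"dz":0.06,"ax":-0.001,"ay":-0.002,"az":0.002,"gripper":-1},{"dx":0.086,"dy":0.006,"dz":0.123,"ax":-0.001,"ay":-0.002,"az":0.002,"gripper":-1},{"dx":0.086,"dy":0.006,"dz":0.123,"ax":-0.001,"ay":-0.002,"az":0.002,"gripper":-1},{"dx":0.086,"dy":0.006,"dz":0.123,"ax":-0.001,"ay":-0.002,"az":0.002,"gripper":-1}]'
python3 - <<'E'
from h import *
from cell import optics
p,Rf=forkpose([509.8,-286.2,185],-.262,-80,16);p2,_=forkpose([509.8,-286.2,185],-.262,-40,16)
for i in range(1): s,P,R0=cur()
print('err',R0.inv().apply(P-p));plan([(p2,Rf)])
g=optics.grab_frame('scene');im=g['pixels'][200:240,155:195];K=6
m=cv2.inRange(cv2.cvtColor(cv2.resize(im,None,fx=K,fy=K,interpolation=2),cv2.COLOR_BGR2HSV),(0,0,165),(180,50,255))
q=max(cv2.findContours(m,0,2)[0],key=cv2.contourArea);e=cv2.fitEllipse(cv2.convexHull(q));c=np.array(e[0])/K+[155-.42,200-.42]
F=P-19*R0.as_matrix()[:,2]+8*axis(-.262,S)
print('disc',c,np.array(e[1])/K,'pred',proj(g,F))
from edge import fk
o,ex,ey,n=fk(510.3,-287.3,-.266);h=plane(g,c,o+24*n,n)-o;print('hub in scene fork frame',h@ex,h@ey,'robot est',(F-o)@ex,(F-o)@ey,(F-o)@n)
E
```

```text
time_s: 13.63
tcp_pos: [451.9, -270.0, 211.0]
ee_rot: [0.033, 0.958, -0.126, 0.256]
ft_force: [-0.3, -0.1, -4.3]
gripper_width: 63.6
finger_force: 30.0
err [ 0.07642961 -0.62489854  0.05237405]
  rows2 "dx":0.128,"dy":0.003,"dz":0.153,"ax":-0.000,"ay":0.001,"az":0.000
  -- at [ 488.  -280.3  197.3]
disc [175.99862996 224.1782844 ] [20.08818563 20.6269811 ] pred [176.40531956 223.53591829]
hub in scene fork frame -79.27983865416824 -0.8983978257556535 robot est -80.61266838092541 1.279153129290507 23.789373391924865
```

```bash
python3 -m inch '[{"dx":0.03,"dy":0.002,"dz":0.036,"ax":0,"ay":0,"az":0,"gripper":-1},{"dx":0.06,"dy":0.002,"dz":0.072,"ax":0,"ay":0,"az":0,"gripper":-1},{"dx":0.09,"dy":0.002,"dz":0.108,"ax":0,"ay":0,"az":0,"gripper":-1},{"dx":0.128,"dy":0.002,"dz":0.153,"ax":0,"ay":0,"az":0,"gripper":-1}]'
python3 -m inch '[{"dx":0,"dy":0,"dz":0,"ax":0,"ay":0,"az":0,"gripper":-1},{"dx":0,"dy":0,"dz":0,"ax":0,"ay":0,"az":0,"gripper":-1}]'
python3 - <<'E'
from h import *
s,P,R0=cur();print('force in fork frame',(toolR(-.262,pi/2+S,1).inv().apply(s['ft_force'])).round(1),np.round(s['moment'],2))
p,Rf=forkpose([509.8,-286.2,185],-.262,-40,16);print('err',R0.inv().apply(P-p).round(1))
p2,_=forkpose([509.8,-286.2,185],-.262,-4,16);plan([(p2,Rf)])
E
```

```text
time_s: 14.02
tcp_pos: [488.3, -281.9, 197.7]
ee_rot: [0.034, 0.958, -0.128, 0.256]
ft_force: [-0.0, -0.1, -4.1]
gripper_width: 63.3
finger_force: 30.0
time_s: 14.18
tcp_pos: [487.7, -281.7, 196.7]
ee_rot: [0.034, 0.958, -0.127, 0.255]
ft_force: [-0.2, -0.1, -4.5]
gripper_width: 63.4
finger_force: 30.0
force in fork frame [ 4.3 -0.2  1.4] [0.18 0.66 0.04]
err [-0.2  1.4  0.6]
  rows2 "dx":0.117,"dy":-0.007,"dz":0.135,"ax":0.000,"ay":0.001,"az":-0.001
  -- at [ 520.6 -289.1  184.9]
```

```bash
python3 -m inch '[{"dx":0.03,"dy":-0.003,"dz":0.034,"ax":0,"ay":0,"az":0,"gripper":-1},{"dx":0.06,"dy":-0.006,"dz":0.069,"ax":0,"ay":0,"az":0,"gripper":-1},{"dx":0.09,"dy":-0.006,"dz":0.104,"ax":0,"ay":0,"az":0,"gripper":-1},{"dx":0.117,"dy":-0.006,"dz":0.135,"ax":0,"ay":0,"az":0,"gripper":-1}]'
python3 -m inch '[{"dx":0,"dy":0,"dz":0,"ax":0,"ay":0,"az":0,"gripper":-1},{"dx":0,"dy":0,"dz":0,"ax":0,"ay":0,"az":0,"gripper":-1}]'
python3 - <<'E'
from h import *
s,P,R0=cur();print(np.round(s['ft_force'],1),np.round(s['moment'],2))
p,Rf=forkpose([509.8,-286.2,185],-.262,-4,16);print('err',R0.inv().apply(P-p).round(1))
for x,h in((2,16),(2,11)):
    p2,_=forkpose([509.8,-286.2,185],-.262,x,h);plan([(p2,Rf)])
E
```

```text
time_s: 14.52
tcp_pos: [521.3, -289.8, 185.6]
ee_rot: [0.034, 0.958, -0.128, 0.256]
ft_force: [0.9, -1.0, -3.8]
gripper_width: 63.6
finger_force: 30.0
time_s: 14.68
tcp_pos: [520.6, -289.4, 185.2]
ee_rot: [0.034, 0.958, -0.127, 0.256]
ft_force: [-0.9, 0.3, -2.9]
gripper_width: 63.3
finger_force: 30.0
[-0.9  0.3 -2.9] [ 0.14  0.62 -0.  ]
err [ 0.1  0.3 -0.2]
  rows1 "dx":0.019,"dy":-0.002,"dz":0.024,"ax":0.000,"ay":0.001,"az":-0.001
  -- at [ 526.1 -290.6  182.9]
  rows1 "dx":-0.001,"dy":-0.002,"dz":0.040,"ax":0.000,"ay":0.001,"az":-0.001
  -- at [ 524.4 -290.1  178.2]
```

```bash
for i in 1 2 3; do python3 -m inch '[{"dx":0.0064,"dy":0,"dz":0.0077,"ax":0,"ay":0,"az":0,"gripper":-1},{"dx":0.0064,"dy":0,"dz":0.0077,"ax":0,"ay":0,"az":0,"gripper":-1},{"dx":0.0064,"dy":0,"dz":0.0077,"ax":0,"ay":0,"az":0,"gripper":-1}]' | grep -E 'tcp|ft_f'; done
```

```text
tcp_pos: [522.1, -290.1, 185.6]
ft_force: [-0.2, 0.4, -4.2]
tcp_pos: [524.0, -290.6, 184.7]
ft_force: [-1.0, 0.1, -3.3]
tcp_pos: [525.6, -291.1, 184.4]
ft_force: [-3.2, 2.6, -0.3]
```

```bash
python3 -m inch '[{"dx":0.0032,"dy":0,"dz":0.0038,"ax":0,"ay":0,"az":0,"gripper":-1},{"dx":0.0032,"dy":0,"dz":0.0038,"ax":0,"ay":0,"az":0,"gripper":-1},{"dx":0.0032,"dy":0,"dz":0.0038,"ax":0,"ay":0,"az":0,"gripper":-1}]' | grep -E 'tcp|ft_f'
python3 - <<'E'
from h import *
s,P,R0=cur();f=np.array(s['ft_force'])+[0,0,4]
w=-.262;ex=np.array([cos(S)*cos(w),cos(S)*sin(w),-sin(S)]);ey=np.array([-sin(w),cos(w),0]);n=axis(w,S)
print('F in fork',f@ex,f@ey,f@n,np.round(s['moment'],2));O=np.array([509.8,-286.2,185]);G=P-19*R0.as_matrix()[:,2]-O;print('G',G@ex,G@ey,G@n)
E
```

```text
tcp_pos: [526.0, -291.2, 184.4]
ft_force: [-9.9, 3.3, 2.7]
F in fork -12.102731179079742 0.6625306248665066 2.711105756193262 [0.62 1.72 0.03]
G 1.5905238646458382 -0.5992464875308755 17.48300087431802
```

The stem meets the closed end: -12 N along the fork, with almost no sideways force. Lowering onto the prongs.

```bash
for i in 1 2; do python3 -m inch '[{"dx":-0.008,"dy":0,"dz":0.0064,"ax":0,"ay":0,"az":0,"gripper":-1},{"dx":-0.008,"dy":0,"dz":0.0064,"ax":0,"ay":0,"az":0,"gripper":-1}]' | grep -E 'tcp|ft_f'; done
for i in 1 2; do python3 -m inch '[{"dx":-0.004,"dy":0,"dz":0.0032,"ax":0,"ay":0,"az":0,"gripper":-1},{"dx":-0.004,"dy":0,"dz":0.0032,"ax":0,"ay":0,"az":0,"gripper":-1}]' | grep -E 'tcp|ft_f'; done
```

```text
tcp_pos: [526.0, -291.2, 184.4]
ft_force: [-9.5, 4.6, 6.0]
tcp_pos: [525.9, -291.2, 184.2]
ft_force: [-10.6, 5.3, 10.9]
tcp_pos: [525.9, -291.2, 184.2]
ft_force: [-10.6, 5.1, 12.2]
tcp_pos: [525.6, -291.3, 183.6]
ft_force: [-11.1, 4.9, 13.5]
```

```bash
python3 -m inch '[{"dx":-0.0064,"dy":0,"dz":-0.0077,"ax":0,"ay":0,"az":0,"gripper":-1},{"dx":-0.0064,"dy":0,"dz":-0.0077,"ax":0,"ay":0,"az":0,"gripper":-1},{"dx":-0.0064,"dy":0,"dz":-0.0077,"ax":0,"ay":0,"az":0,"gripper":-1}]' | grep -E 'tcp|ft_f'
cat > st.py <<'E'
from h import *
s,P,R0=cur();f=np.array(s['ft_force'])+[0,0,4]
w=-.262;ex=np.array([cos(S)*cos(w),cos(S)*sin(w),-sin(S)]);ey=np.array([-sin(w),cos(w),0]);n=axis(w,S)
O=np.array([509.8,-286.2,185]);G=P-19*R0.as_matrix()[:,2]-O;print('F fork',np.round([f@ex,f@ey,f@n],1),'G',np.round([G@ex,G@ey,G@n],1),np.round(s['moment'],2))
E
python3 st.py
python3 -m inch '[{"dx":-0.004,"dy":0,"dz":0.0032,"ax":0,"ay":0,"az":0,"gripper":-1},{"dx":-0.004,"dy":0,"dz":0.0032,"ax":0,"ay":0,"az":0,"gripper":-1},{"dx":-0.004,"dy":0,"dz":0.0032,"ax":0,"ay":0,"az":0,"gripper":-1}]' | grep -E 'tcp|ft_f'
python3 st.py
```

```text
tcp_pos: [522.7, -290.2, 177.9]
ft_force: [-1.0, 0.3, -0.8]
F fork [-2.1  0.   2.6] G [ 0.5 -0.5 10.2] [ 0.06  0.36 -0.02]
tcp_pos: [522.7, -290.2, 177.8]
ft_force: [1.2, 0.6, -0.5]
F fork [-0.3  0.9  3.6] G [ 0.6 -0.5 10.1] [ 0.11  0.27 -0.  ]
```

```bash
for i in 1 2; do python3 -m inch '[{"dx":0.0032,"dy":0,"dz":0.0038,"ax":0,"ay":0,"az":0,"gripper":-1},{"dx":0.0032,"dy":0,"dz":0.0038,"ax":0,"ay":0,"az":0,"gripper":-1},{"dx":0.0032,"dy":0,"dz":0.0038,"ax":0,"ay":0,"az":0,"gripper":-1}]' >/dev/null;python3 st.py; done
```

```text
F fork [-6.4  0.4  4.7] G [ 1.1 -0.5 10.1] [0.43 0.77 0.05]
F fork [-15.    1.5   5.8] G [ 1.3 -0.5 10.2] [0.72 1.56 0.13]
```

```bash
python3 -m inch '[{"dx":-0.004,"dy":0,"dz":0.0032,"ax":0,"ay":0,"az":0,"gripper":-1},{"dx":-0.004,"dy":0,"dz":0.0032,"ax":0,"ay":0,"az":0,"gripper":-1},{"dx":-0.004,"dy":0,"dz":0.0032,"ax":0,"ay":0,"az":0,"gripper":1},{"dx":-0.004,"dy":0,"dz":0.0032,"ax":0,"ay":0,"az":0,"gripper":1},{"dx":-0.004,"dy":0,"dz":0.0032,"ax":0,"ay":0,"az":0,"gripper":1}]'
python3 -m inch '[{"dx":0,"dy":0,"dz":0,"ax":0,"ay":0,"az":0,"gripper":1},{"dx":0,"dy":0,"dz":0,"ax":0,"ay":0,"az":0,"gripper":1},{"dx":0,"dy":0,"dz":0,"ax":0,"ay":0,"az":0,"gripper":1},{"dx":0,"dy":0,"dz":0,"ax":0,"ay":0,"az":0,"gripper":1}]'
python3 - <<'E'
from h import *
from cell import optics
s,P,R0=cur();g=optics.grab_frame('scene');pickle.dump(g,open('scene6.pkl','wb'))
E
python3 st.py
```

```text
time_s: 17.77
tcp_pos: [524.0, -290.7, 175.8]
ee_rot: [0.034, 0.958, -0.128, 0.256]
ft_force: [0.5, -0.6, -0.7]
gripper_width: 80.0
finger_force: 0.0
time_s: 18.1
tcp_pos: [523.9, -290.5, 175.8]
ee_rot: [0.034, 0.958, -0.128, 0.256]
ft_force: [0.3, 0.8, 0.8]
gripper_width: 87.9
finger_force: 0.0
F fork [-1.6  0.4  3.4] G [ 2.4 -0.5  8.7] [0.11 0.3  0.  ]
```

```bash
python3 -m inch '[{"dx":0,"dy":0,"dz":-0.04,"ax":0,"ay":0,"az":0,"gripper":1},{"dx":0,"dy":0,"dz":-0.13,"ax":0,"ay":0,"az":0,"gripper":1},{"dx":0,"dy":0,"dz":-0.27,"ax":0,"ay":0,"az":0,"gripper":1},{"dx":0,"dy":0,"dz":-0.45,"ax":0,"ay":0,"az":0,"gripper":1},{"dx":0,"dy":0,"dz":-0.62,"ax":0,"ay":0,"az":0,"gripper":1}]'
python3 -m inch '[{"dx":0.1,"dy":-0.2,"dz":-0.1,"ax":0,"ay":0,"az":0,"gripper":1},{"dx":0.1,"dy":-0.4,"dz":-0.1,"ax":0,"ay":0,"az":0,"gripper":1},{"dx":0.1,"dy":-0.6,"dz":-0.1,"ax":0,"ay":0,"az":0,"gripper":1},{"dx":0.1,"dy":-0.8,"dz":-0.1,"ax":0,"ay":0,"az":0,"gripper":1},{"dx":0.1,"dy":-0.9,"dz":-0.1,"ax":0,"ay":0,"az":0,"gripper":1}]'
python3 - <<'E'
from edge import *
from cell import optics
f,g=optics.grab_frame('top'),optics.grab_frame('scene')
a=f['pixels'][135:235,335:415];b=g['pixels'][195:295,140:220]
cv2.imwrite('pics/end.png',cv2.resize(np.hstack([a,b]),None,fx=5,fy=5,interpolation=cv2.INTER_CUBIC))
for nm,c,p in(('top',f,(511.2,-286.4,-.26)),('scene',g,(510.3,-287.3,-.266))):
    o,ex,ey,n=fk(*p);o2=np.array([335,135]) if nm=='top' else np.array([140,195]);sh=np.array([0 if nm=='top' else 400,0])
    for lab,P in(('face',o+18*n),('+x',o+18*n+32*ex),('-x',o+18*n-32*ex),('+y',o+18*n+32*ey),('-y',o+18*n-32*ey),('capend',o-122*n)): print(nm,lab,((proj(c,P)-o2)*5+sh).round())
E
```

```text
time_s: 18.57
tcp_pos: [463.0, -273.6, 284.7]
ee_rot: [0.034, 0.958, -0.127, 0.256]
ft_force: [-0.4, -1.4, 0.7]
gripper_width: 87.9
finger_force: 0.0
time_s: 18.98
tcp_pos: [518.5, -99.0, 312.3]
ee_rot: [0.033, 0.957, -0.127, 0.258]
ft_force: [0.1, 0.1, 0.0]
gripper_width: 88.0
finger_force: 0.0
top face [201. 216.]
top +x [205. 167.]
top -x [197. 267.]
top +y [140. 202.]
top -y [263. 230.]
top capend [119. 349.]
scene face [636. 253.]
scene +x [659. 296.]
scene -x [614. 210.]
scene +y [680. 231.]
scene -y [592. 276.]
scene capend [623. 278.]
```

View pics/end.png

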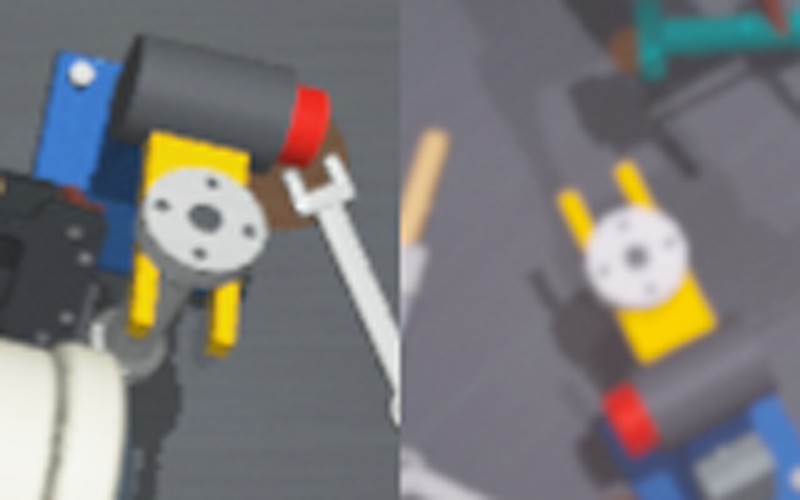

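The flange lies flat on the prongs. Its centre hole shows at scene crop (636,255) against (636,253) predicted for fully home, and at (205,217) against (201,216) in the top view. The cap hangs below at (125,350), predicted (119,349), and the gripper is clear.

```bash
python3 -c "
from cell import finish_job; print(finish_job())"
```

```text
the job is handed in; nothing more can be done
None
```

The hub was laid and released in the V-block, regripped by its flange, and now hangs upside down in the fork, flange flat on the prongs and stem home against the closed end; the job is handed in, at about 19 s of the 62 s.

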